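Unload the shaker into the plate box

ROBOT

A 6-joint arm with a two-finger parallel gripper is mounted at the origin on the work surface. World frame = base frame: x ahead of the robot, y to its left, z up, the work surface at z = 0. Lengths are in m, angles in degrees, forces in N, time in s.
With the tool pointing down it reaches from about 0.35 to 0.875 m from the base axis. Payload 4.2 kg.
Tool frame: the origin (TCP) lies at the very end of the fingers, on their centre line; the grasp point (between the pads) lies 19 mm behind it (tcp_to_grasp is the z of the grasp point in the tool frame, in m); z points along the fingers, y is the direction in which the jaws open and shut (so a half turn about z gives the same grasp; the last joint's range is limited). The gripper opens to 87 mm and grips with 3 to 60 N. Pads are 19 mm wide; open, the fingers measure 117 mm over their backs; the gripper's body (75 mm by 190 mm) begins 51 mm behind the grasp point.
Start: joints at [-55.371, 22.042, 0.453, 0, -68.411, -14.817], TCP at [0.212, -0.588, 0.223] pointing down, gripper open.
Joint ranges: [-179.83, 179.83], [-69.29, 118.12], [-61.27, 80.66], [-181.25, 117.63], [-171.15, -9.14], [-177.46, 177.46]. Speed limits (degrees/s): [159.86, 159.86, 180, 180, 180, 180].

INTERFACE

Orientations are given as a 3x3 rotation matrix whose columns are the frame's x, y, z axes.
In Python, from station import sense, capture, camera_params, finish_job, tcp_to_grasp gives the robot as it stands.
- The arm moves only by the shell command python3 -m inch 'ROWS'. ROWS is JSON, a list of rows, each an object of numbers: "jaw": the closure in counts, from 0 (fully open) to 255 (shut); "x", "y", "z": the shift along the world's x, y, z normalised to -1 to 1, where 1 is 0.06 m; "ax", "ay", "az": the turn, a rotation vector about the world's x, y, z normalised to -1 to 1, where 1 is 10 degrees. A call has 1 to 12 rows; each row shifts and turns the pose as measured when the row begins; what a row does not reach is not made up. A row lasts 1/8 s, in which the tool goes at most 62.5 mm and 10.7 degrees, less where a joint would pass 70% of its speed; a pose out of reach is approached as far as the arm can. A call with a number of a shift or a turn outside -1 to 1 is refused whole. A call with a gripper value outside its range is refused whole. The fingers move at their own pace and stop on an object; the grip force is fixed at half the most. Time passes only in rows, so rows that do not move let the fingers close. It gives the time, the measured TCP pose, the force and the opening at its end, in the units of the state.
- sense(): the state, without advancing time (a new reading comes with each control period).
- capture(name): name is "side" or "top"; returns the picture (400x640x3 uint8, red, green, blue); there is no depth.
- camera_params(name): a dict with "vfov" (degrees; the focal length in pixels is half the picture's height over the tangent of half this angle, whatever the lens; pixels are square), "cx", "cy" (the principal point, pixels), "D" ([k1, k2, p1, p2, k3] as OpenCV has them; the pictures are not rectified), "R" (3x3) and "t" (3): a world point X has camera coordinates R X + t. Camera axes: x right, y down, z forward; pixel columns grow to the right and rows downward; lengths in m; the calibration is good to about 2 mm. A picture is of the moment at which its call begins. camera_params takes no time and is no camera call.
- finish_job(): hands the job in, once; it reports no verdict.
The state is a dict: "time_s": time; "joints": joint angles; "joint_velocities": joint speeds; "effort": joint torques, N m; "tcp_pos": TCP position; "ee_rot": TCP orientation; "wrist_force": force on the tool from outside, world axes, zero at the start; "moment": the same for the moment, N m; "gripper_width": opening from 0.0 (shut) to 1.0 (fully open).
Only numpy, scipy, OpenCV 4.12 (cv2) and the standard library are available. Lean on these libraries where they do the work, as an engineer would, in place of code of your own. Each camera call takes 0.05 s, during which the arm holds its last target.

TASK

Unload the shaker: first swing the plate box's lid and the shaker's clamp bar up and over until both stand open by themselves, then slide every spot plate out from under the rear ledge of the platform and lay it flat, right way up, on the floor of the plate box, side by side and none on another. Finish by swinging the clamp bar back down and closing the box lid, without disturbing the other things on the bench.

Things in the scene. Friction and masses are not known exactly. Their poses are not given: they have to be found in the camera images.
- shaker: Fixed platform shaker 312 (y) x 200 (x) mm, platform top 35 mm up. Origin: centre of underside; x to its rear, away from robot. 4 bays at y = -102, -34, 34, 102 mm, some empty, between strips 5 mm wide, 5 high (x -45 to 55). Rear ledge across from x = 56 back: underside 17, top 23 mm over the platform; back stop at x = 76.
- clampbar (a joint): Angle of the steel clamp bar across all bays (rad): 0 = down, just above the plates and just in front of their rear lips, locking them; grows as it swings up and over to the rear, stop at 1.7. Hinge along the shaker's y, free but damped, bar 0.35 kg: falls shut if left below about 1.2, stays open above that.
- clampbar_handle (a point): Middle of the clamp bar's round handle rod: black, 10 mm thick, 90 mm long along the shaker's y, 42 mm off the bar. Down: shaker x = 47, y = 0, 107 mm above the bench, that is 53 mm in front of and 66 mm above the hinge. Turns with the bar, to 72 mm behind, 44 mm above the hinge when fully open.
- clampbar_hinge (a point): Middle of the clamp bar's hinge axis, at shaker x = +100 mm, y = 0, 41 mm above the bench.
- platebox: Grey plastic box with hinged lid, fixed, outside 280 mm wide (its y), 126 mm deep (its x), 52 mm high, walls and floor 5 mm thick, no dividers (room for four plates side by side, long sides along the box's x). Origin: centre of its underside; x points to the hinge side (away from the robot, within about 13 degrees), z up.
- lid (a joint): Angle of the box lid (rad): 0 = shut, grows as it opens up and over to the rear; stop at 1.8. Free but damped hinge along the box's y at the rear rim, lid 0.28 kg: it falls shut if left below about 1.5 and stays open by itself above that.
- lid_handle (a point): Middle of the round handle rod on top of the lid: black, 10 mm thick, 90 mm long along the box's y; its centre line stands 50 mm above the lid's underside. When shut it lies 96 mm in front of and 50 mm above the hinge; it turns with the lid, to about 71 mm behind and 82 mm above the hinge when fully open.
- lid_hinge (a point): Middle of the lid's hinge axis, at box x = +63 mm, y = 0, 52 mm above the bench. The lid is 6 mm thick and 126 by 280 mm.
- plate1_mid (a point): Loose white spot plate 100 (x) x 60 (y) x 6 mm, 0.09 kg; upright finger grip in its middle, 30 (x) x 10 (y) mm, top 36 mm above the underside; lip 6 mm long, 8 high along its rear (+x) end. Point: its middle, 18 mm above the underside. Starts in a shaker bay, lip end 11 to 16 mm under the rear ledge: slide it forward about 20 mm before lifting. May be absent; all alike.
- plate2_mid (a point): Loose white spot plate 100 (x) x 60 (y) x 6 mm, 0.09 kg; upright finger grip in its middle, 30 (x) x 10 (y) mm, top 36 mm above the underside; lip 6 mm long, 8 high along its rear (+x) end. Point: its middle, 18 mm above the underside. Starts in a shaker bay, lip end 11 to 16 mm under the rear ledge: slide it forward about 20 mm before lifting. May be absent; all alike.
- plate3_mid (a point): Loose white spot plate 100 (x) x 60 (y) x 6 mm, 0.09 kg; upright finger grip in its middle, 30 (x) x 10 (y) mm, top 36 mm above the underside; lip 6 mm long, 8 high along its rear (+x) end. Point: its middle, 18 mm above the underside. Starts in a shaker bay, lip end 11 to 16 mm under the rear ledge: slide it forward about 20 mm before lifting. May be absent; all alike.
- plate4_mid (a point): Loose white spot plate 100 (x) x 60 (y) x 6 mm, 0.09 kg; upright finger grip in its middle, 30 (x) x 10 (y) mm, top 36 mm above the underside; lip 6 mm long, 8 high along its rear (+x) end. Point: its middle, 18 mm above the underside. Starts in a shaker bay, lip end 11 to 16 mm under the rear ledge: slide it forward about 20 mm before lifting. May be absent; all alike.
- tubecup: Clear cup of purple-capped tubes, 66 mm across, about 115 mm high, behind the work: leave alone. Origin: centre of its underside.
- minispin: Mini centrifuge, grey base 140 x 130 x 60 mm with a clear dome to 98 mm, to the left: leave alone. Origin: centre of its underside.
- reagent: White bottle with red cap, 68 mm across, 150 mm high, to the right: leave alone. Origin: centre of its underside.
Things that resemble listed ones, but are neither listed nor needed, are in the scene too. Leave any blue or green look-alike of the part that bears plate2_mid alone.

How it is judged:
By the outcome, as a careful person would: the job done as asked, in the order asked, and still so for the second after the job is handed in, with the robot touching nothing.
Of plate1, plate2, plate3, plate4 only 2 to 4 are there at a start; the rules pass over those that are not, and their reading is None.
At some moment in a run one of plate1, plate2, plate3, plate4 may be knocked a few centimetres aside while the robot is not near it.
Once in a run the grip may slacken for a moment while it holds something.
It also fails if it takes over 210 s, if anything falls off the work surface, if the arm or the gripper's body presses on something with over 40 N, if the wrist force passes 120 N, or if a joint passes its speed limit or range.

## Working session

There is one attempt and no reset: what is moved stays moved. The work goes in short steps, Python scripts to look and compute and a shell command to move; the robot and the scene stay as the last step left them, time stands still between calls to the robot, and variables do not carry over. Pictures are saved under pics/ and viewed, and the job is handed in when it is done.

```bash
ls; mkdir -p pics
python3 - <<'E'
from station import *
import cv2,numpy as np
s=sense();print({k:np.round(v,3).tolist() for k,v in s.items()},tcp_to_grasp)
for n in("side","top"):
    im=capture(n);cv2.imwrite(f"pics/{n}0.png",im[:,:,::-1]);p=camera_params(n)
    print(n,{k:np.round(v,4).tolist() for k,v in p.items()})
E
```

```text
pics
{'time_s': 0.0, 'joints': [-55.372, 22.091, 0.378, -0.029, -68.41, -14.816], 'joint_velocities': [0.059, 0.014, 0.005, 0.107, -0.106, 0.158], 'effort': [-0.001, -39.067, 18.741, 4.22, 0.011, -0.0], 'tcp_pos': [0.212, -0.587, 0.221], 'ee_rot': [[-0.941, -0.339, -0.001], [-0.339, 0.941, 0.002], [0.0, 0.002, -1.0]], 'wrist_force': [1.224, -0.217, -0.221], 'moment': [0.008, -0.029, -0.055], 'gripper_width': 0.998} -0.0187
side {'vfov': 44.8228, 'cx': 325.3331, 'cy': 200.7845, 'D': [-0.0295, 0.0, 0.0, 0.0, 0.0], 'R': [[-0.7386, -0.6742, -0.0029], [-0.346, 0.3827, -0.8566], [0.5787, -0.6317, -0.5159]], 't': [0.3624, 0.2662, 1.1847]}
top {'vfov': 50.0643, 'cx': 325.3177, 'cy': 205.1254, 'D': [-0.0059, 0.0, 0.0, 0.0, 0.0], 'R': [[0.0198, -0.9997, 0.0126], [-0.9895, -0.0214, -0.1431], [0.1433, -0.0096, -0.9896]], 't': [-0.031, 0.5227, 1.3717]}
```

View pics/side0.png

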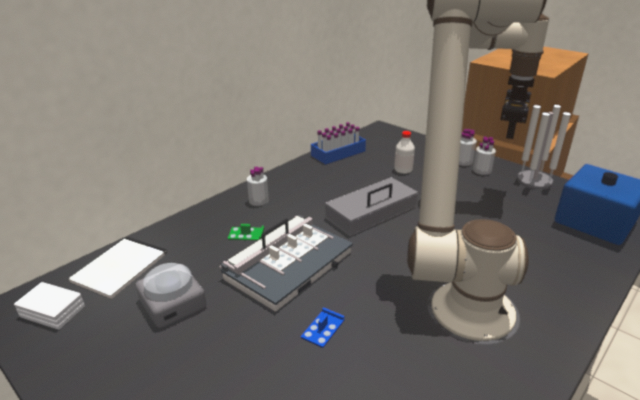

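View pics/top0.png

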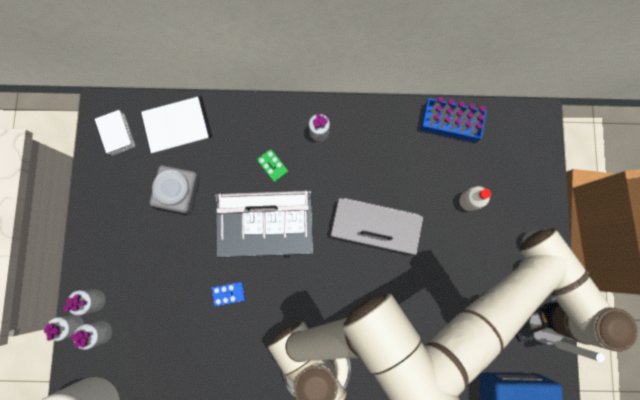

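Side view: shaker at about (288,260) with three white plates visible, grey box at (373,205). The blue (323,328) and green (245,233) pieces are look-alikes on the bench. The top view agrees: shaker (264,222), box (377,226). Next I enlarge both.

```bash
cat > h.py <<'E'
from station import *
import cv2,numpy as np
from scipy.optimize import least_squares
def K(n):
    p=camera_params(n);f=200/np.tan(np.radians(p['vfov'])/2)
    return np.array([[f,0,p['cx']],[0,f,p['cy']],[0,0,1.]]),np.array(p['D'],float),np.array(p['R'],float),np.array(p['t'],float)
C={n:K(n) for n in("side","top")}
def proj(n,X):
    k,D,R,t=C[n];return cv2.projectPoints(np.array(X,float).reshape(-1,3),cv2.Rodrigues(R)[0],t,k,D)[0][:,0]
def ray(n,uv):
    k,D,R,t=C[n];q=cv2.undistortPoints(np.array(uv,float).reshape(1,1,2),k,D)[0,0]
    d=R.T@np.array([q[0],q[1],1]);return -R.T@t,d/np.linalg.norm(d)
def onz(n,uv,z):
    o,d=ray(n,uv);return o+d*(z-o[2])/d[2]
def tri(a,b):
    o1,d1=ray("side",a);o2,d2=ray("top",b)
    s=np.linalg.lstsq(np.stack([d1,-d2],1),o2-o1,rcond=None)[0]
    p,q=o1+s[0]*d1,o2+s[1]*d2;return (p+q)/2,np.linalg.norm(p-q)
def Rz(a): c,s=np.cos(a),np.sin(a);return np.array([[c,-s,0],[s,c,0],[0,0,1]])
def crop(n,x,y,w,h,name,sc=5,im=None,pts=[]):
    im=capture(n) if im is None else im
    c=cv2.resize(im[y:y+h,x:x+w,::-1],None,fx=sc,fy=sc,interpolation=cv2.INTER_CUBIC).copy()
    for u in pts: cv2.drawMarker(c,(int((u[0]-x+.5)*sc),int((u[1]-y+.5)*sc)),(0,0,255),cv2.MARKER_CROSS,9,1)
    for i in range(x-x%10+10,x+w,10):cv2.putText(c,str(i),((i-x)*sc,9),0,.35,(0,255,255),1);cv2.line(c,((i-x)*sc,10),((i-x)*sc,14),(0,255,255))
    for i in range(y-y%10+10,y+h,10):cv2.putText(c,str(i),(0,(i-y)*sc+4),0,.35,(0,255,255),1)
    cv2.imwrite(f"pics/{name}.png",c)
E
python3 - <<'E'
from h import *
a=cv2.imread("pics/side0.png")[:,:,::-1];b=cv2.imread("pics/top0.png")[:,:,::-1]
crop("side",215,170,150,140,"s1",5,a)
crop("side",310,160,130,80,"s2",6,a)
crop("top",205,180,120,90,"t1",6,b)
crop("top",320,190,115,75,"t2",6,b)
E
```

```text
(no output)
```

View pics/s1.png

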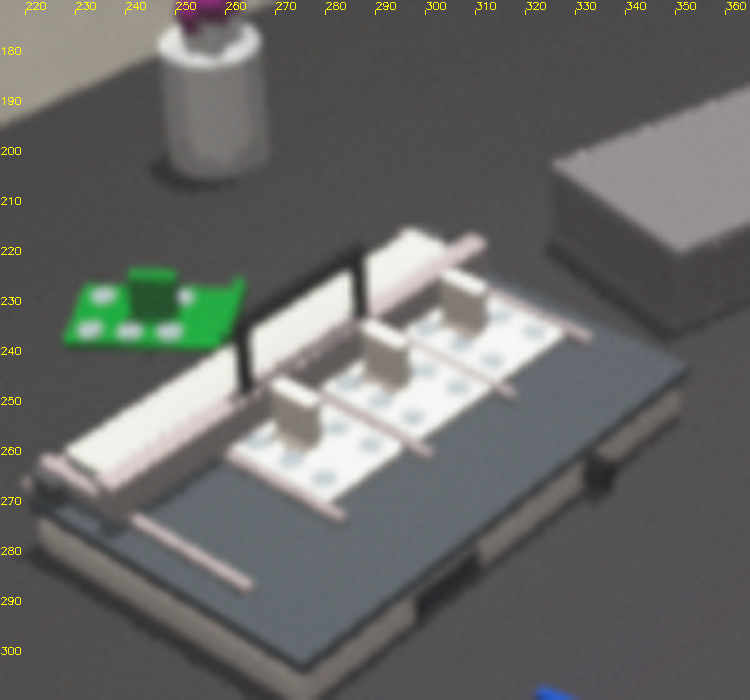

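View pics/s2.png

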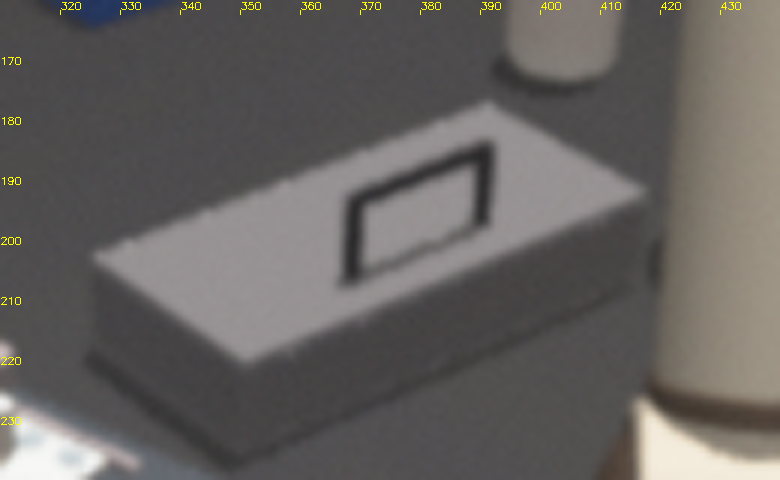

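View pics/t1.png

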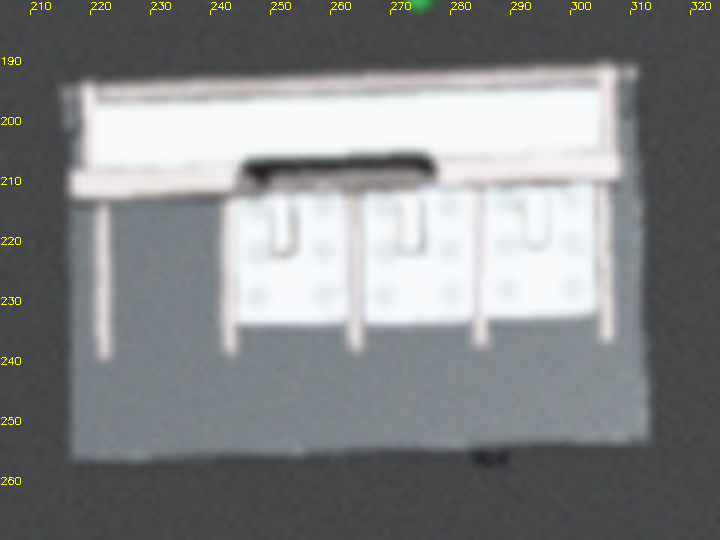

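View pics/t2.png

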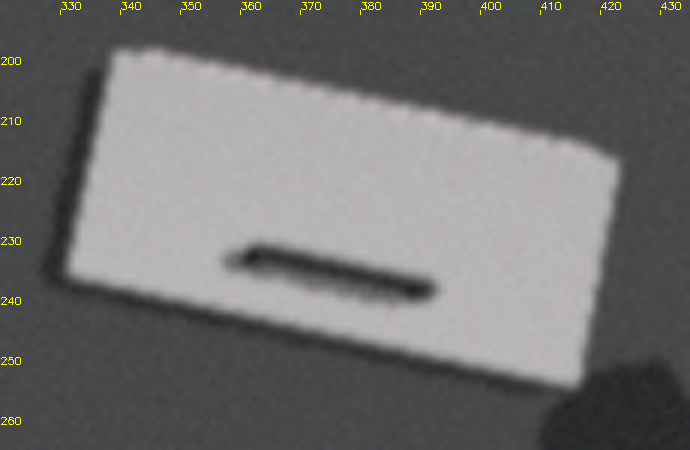

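```bash
cat > fit0.py <<'E'
from h import *
h=-.5
bt=dict(nl=(330.8,236.2),fl=(338.7,198),fr=(423.3,216.3),nr=(417,254.7),hl=(361.7,232.5),hr=(390.8,238.3))
bs=dict(nl=(350.8,220.3),fl=(325.5,202.5),fr=(391.7,176.7),nr=(417.5,191.7),hl=(368.3,192.8),hr=(391.7,184.7))
st=dict(nl=(217,256.3),nr=(312,253),hl=(247.5,207.5),hr=(276,206.5))
ss=dict(nl=(276,303),nr=(352,244),hl=(263.5,235.5),hr=(286.5,219.5))
BX=dict(nl=(-.063,.14,.058),fl=(.063,.14,.058),fr=(.063,-.14,.058),nr=(-.063,-.14,.058),hl=(-.033,.045,.102),hr=(-.033,-.045,.102))
SX=dict(nl=(-.1,.156,.035),nr=(-.1,-.156,.035),hl=(.047,.045,.107),hr=(.047,-.045,.107))
for nm,T,S,X in(("box",bt,bs,BX),("shk",st,ss,SX)):
    for k in T:
        p,e=tri(np.add(S[k],h),np.add(T[k],h));print(nm,k,p.round(4),"err",round(e,4))
    def r(q):
        P=[Rz(q[2])@np.array(X[k])+[q[0],q[1],0] for k in T]
        return np.concatenate([(proj("side",P)-np.array([S[k] for k in T])-h).ravel(),(proj("top",P)-np.array([T[k] for k in T])-h).ravel()])
    q=least_squares(r,[.6,0,0]).x;print(nm,q[:2].round(4),"yaw",np.degrees(q[2]).round(2),"rms px",np.sqrt(np.mean(r(q)**2)).round(2));print(r(q).reshape(-1,2).round(1).tolist())
E
python3 fit0.py
```

```text
box nl [ 0.4228 -0.0369  0.0583] err 0.0033
box fl [ 0.5467 -0.0609  0.0582] err 0.0012
box fr [ 0.4925 -0.3359  0.0595] err 0.0012
box nr [ 0.3706 -0.3132  0.0574] err 0.0062
box hl [ 0.4333 -0.1311  0.107 ] err 0.0047
box hr [ 0.4156 -0.2234  0.1035] err 0.0003
box [ 0.4581 -0.1861] yaw -11.07 rms px 0.56
[[0.4, 0.1], [0.1, 0.1], [-0.0, 0.4], [1.0, 0.2], [1.4, 0.8], [-0.3, 0.2], [-0.4, -0.5], [-0.2, -0.2], [-0.3, -0.3], [-1.1, -0.5], [0.9, -0.8], [0.1, -0.5]]
shk nl [0.351  0.3297 0.0309] err 0.0011
shk nr [0.3685 0.0224 0.0312] err 0.0025
shk hl [0.5039 0.2267 0.1027] err 0.0036
shk hr [0.5087 0.1374 0.1077] err 0.0045
shk [0.4587 0.1812] yaw 3.18 rms px 0.76
[[-0.1, -0.7], [1.3, -1.3], [0.2, -0.8], [0.6, 0.6], [-1.0, 0.1], [0.5, -0.0], [-1.3, -0.4], [-0.9, -0.3]]
```

```bash
cat > ov.py <<'E'
from h import *
SH=(0.4587,.1812,3.18);BX=(.4581,-.1861,-11.07)
def W(f,p): return Rz(np.radians(f[2]))@np.array(p,float)+[f[0],f[1],0]
E
python3 - <<'E'
from ov import *
a=cv2.imread("pics/side0.png")[:,:,::-1];b=cv2.imread("pics/top0.png")[:,:,::-1]
P=[]
for x in(-.1,.1):
  for y in(-.156,.156):P.append(W(SH,(x,y,.035)))
for y in(-.136,-.068,0,.068,.136):P.append(W(SH,(-.045,y,.04)))
for y in(-.045,.045):P.append(W(SH,(.047,y,.107)))
for y in(-.102,-.034,.034): 
  # lip end at 56+~13 => centre x .0185
  for dx in(-.015,.015):P.append(W(SH,(.0185+dx,y,.071)))
  P.append(W(SH,(.0185-.05,y-.03,.041)))
crop("side",215,170,150,140,"s1o",5,a,proj("side",P));crop("top",205,180,120,90,"t1o",6,b,proj("top",P))
E
```

```text
(no output)
```

View pics/s1o.png

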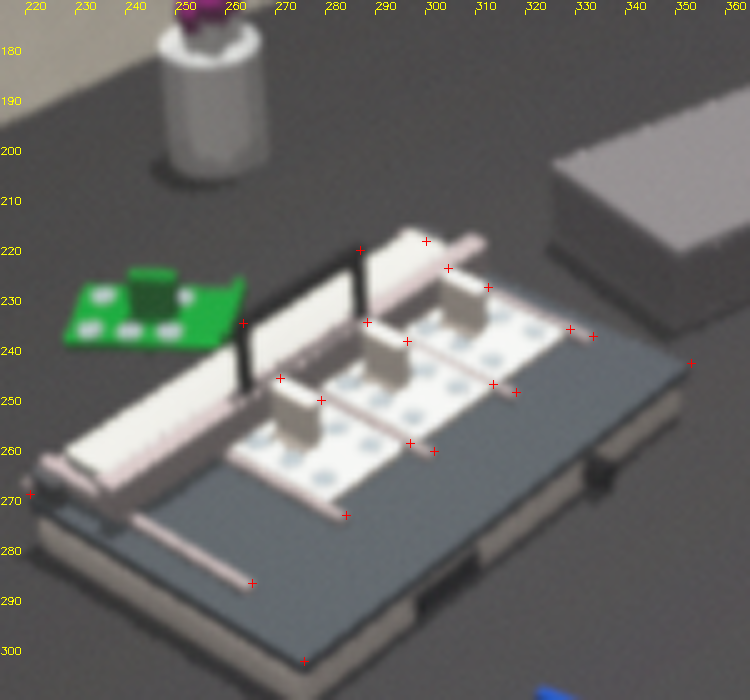

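View pics/t1o.png

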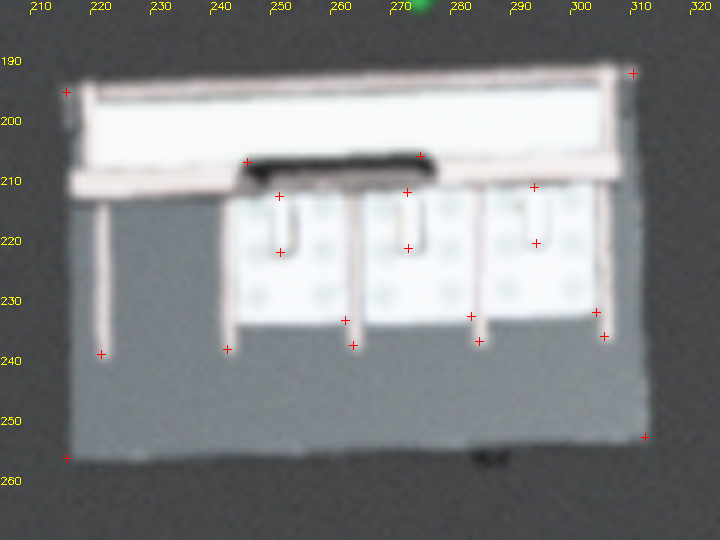

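Nothing else competes for what I want to reach:
- **Lid handle:** the black rod on the grey lid at side (380,189), top (376,235).
- **Clamp bar handle:** the black rod at side (275,228), top (262,207).
- **Plates:** three white ones in the shaker, at side (274,252), (292,240) and (307,228). The left bay (y=+102) is empty.
- **Not to touch:** the blue piece (323,328) and green piece (245,233), plus the white slabs at top (175,125) and (115,132), which are lookalikes.

The fitted heights match the text. Next I work out the move to the lid handle.

```bash
cat > to.py <<'E'
from ov import *
def to(pos,yaw,tilt=None):
    """deltas in move units to TCP pos, tool down with jaw axis y at world angle yaw (mod 180)"""
    s=sense();p=np.array(s['tcp_pos']);R=np.array(s['ee_rot'])
    best=None
    for a in(yaw,yaw+180):
        y=np.array([np.cos(np.radians(a)),np.sin(np.radians(a)),0]);z=np.array([0,0,-1.]);T=np.stack([np.cross(y,z),y,z],1)
        if tilt is not None: T=cv2.Rodrigues(np.radians(np.array(tilt,float)))[0]@T
        r=cv2.Rodrigues(T@R.T)[0][:,0]
        if best is None or np.linalg.norm(r)<np.linalg.norm(best): best=r
    print("t",round(s['time_s'],2),"tcp",p.round(4),"J",np.round(s['joints'],0),"F",np.round(s['wrist_force'],1),"w",round(s['gripper_width'],3))
    print(" shift units",((np.array(pos)-p)/.06).round(2)," turn units",(np.degrees(best)/10).round(2))
def rodB(th): # lid rod in world
    r=np.array([-.096*np.cos(th)+.05*np.sin(th),0,.096*np.sin(th)+.05*np.cos(th)]);return W(BX,r+[.063,0,.052])
def rodS(th):
    r=np.array([-.053*np.cos(th)+.066*np.sin(th),0,.053*np.sin(th)+.066*np.cos(th)]);return W(SH,r+[.1,0,.041])
E
python3 - <<'E'
from to import *
print(rodB(0),rodB(1.7),rodS(0),rodS(1.7))
to(rodB(0)+[0,0,.06],BX[2])
print("green",onz("top",(272,165),0),"cup top",onz("top",(319,121),.115),"reagent",onz("top",(478,196),.15))
E
```

```text
[ 0.42571402 -0.17976373  0.102     ] [ 0.58072737 -0.21009186  0.1407576 ] [0.50562763 0.18380723 0.107     ] [0.63071336 0.19075681 0.0850545 ]
t 0.1 tcp [ 0.2117 -0.5875  0.2216] J [-55.  22.   0.  -0. -68. -15.] F [-0.1 -0.8  0.7] w 1.0
 shift units [ 3.57  6.8  -0.99]  turn units [-0.01 -0.01  5.91]
green [0.66346216 0.16466067 0.        ] cup top [0.78356628 0.00622779 0.115     ] reagent [ 0.54521138 -0.48438943  0.15      ]
```

```bash
python3 -m inch '[{"x":0.5,"y":0.85,"az":0.75,"jaw":128},{"x":0.5,"y":0.85,"az":0.75,"jaw":128},{"x":0.45,"y":0.85,"az":0.75,"jaw":128},{"x":0.45,"y":0.85,"az":0.75,"jaw":128},{"x":0.45,"y":0.85,"az":0.75,"jaw":128},{"x":0.45,"y":0.85,"az":0.75,"jaw":128},{"x":0.4,"y":0.85,"az":0.7,"jaw":128},{"x":0.4,"y":0.85,"az":0.7,"jaw":128},{"jaw":128}]'; python3 -c "
from to import *
to(rodB(0)+[0,0,.06],BX[2])"
```

```text
t 0.1 tcp [ 0.2117 -0.5875  0.2216] J [-55.  22.   0.  -0. -68. -15.] F [-0.1 -0.8  0.7] w 1.0
 shift units [ 3.57  6.8  -0.99]  turn units [-0.01 -0.01  5.91]$[0]: bad value
```

```bash
python3 -m inch '[{"jaw":128,"x":0.5,"y":0.8,"z":0,"ax":0,"ay":0,"az":0.75}]'; python3 -m inch --help | head -30; python3 -c "
from to import *
to(rodB(0)+[0,0,.06],BX[2])"
```

```text
time_s: 0.22
tcp_pos: [0.2408, -0.5405, 0.2201]
ee_rot: [[-0.889, -0.458, -0.002], [-0.458, 0.889, 0.003], [0.001, 0.003, -1.0]]
wrist_force: [1.4, 0.3, 0.1]
gripper_width: 0.945
t 0.23 tcp [ 0.2408 -0.5405  0.2201] J [-50.  19.  -4.  -0. -67. -12.] F [1.4 0.3 0.1] w 0.945
 shift units [ 3.08  6.01 -0.97]  turn units [-0.01 -0.02  5.17]invalid input: not JSON, or not a number
```

All keys are needed. I continue.

```bash
python3 -m inch '[{"jaw":128,"x":0.4,"y":0.85,"z":0,"ax":0,"ay":0,"az":0.74},{"jaw":128,"x":0.45,"y":0.85,"z":0,"ax":0,"ay":0,"az":0.74},{"jaw":128,"x":0.45,"y":0.85,"z":0,"ax":0,"ay":0,"az":0.74},{"jaw":128,"x":0.45,"y":0.85,"z":0,"ax":0,"ay":0,"az":0.74},{"jaw":128,"x":0.45,"y":0.85,"z":0,"ax":0,"ay":0,"az":0.74},{"jaw":128,"x":0.45,"y":0.85,"z":0,"ax":0,"ay":0,"az":0.74},{"jaw":128,"x":0.4,"y":0.85,"z":0,"ax":0,"ay":0,"az":0.74},{"jaw":128,"x":0,"y":0,"z":0,"ax":0,"ay":0,"az":0}]'; python3 -c "
from to import *
to(rodB(0)+[0,0,.06],BX[2])"
```

```text
time_s: 1.23
tcp_pos: [0.4273, -0.1688, 0.2171]
ee_rot: [[-0.157, -0.988, -0.007], [-0.988, 0.157, 0.001], [-0.0, 0.007, -1.0]]
wrist_force: [0.1, -0.6, -0.8]
gripper_width: 0.495
t 1.23 tcp [ 0.4273 -0.1688  0.2171] J [ -1.   6. -22.  -0. -62.  -8.] F [ 0.1 -0.6 -0.8] w 0.495
 shift units [-0.03 -0.18 -0.92]  turn units [-0.01 -0.04 -0.2 ]
```

```bash
python3 -m inch '[{"jaw":128,"x":-0.03,"y":-0.18,"z":-0.7,"ax":0,"ay":-0.04,"az":-0.2},{"jaw":128,"x":0,"y":0,"z":-0.5,"ax":0,"ay":0,"az":0},{"jaw":128,"x":0,"y":0,"z":0,"ax":0,"ay":0,"az":0}]'; python3 -c "
from to import *
to(rodB(0)+[0,0,-.012],BX[2])
crop('side',310,120,180,110,'s3',4);crop('top',320,170,130,100,'t3',5)"
```

```text
time_s: 1.6
tcp_pos: [0.4249, -0.1801, 0.1436]
ee_rot: [[-0.193, -0.981, 0.0], [-0.981, 0.193, 0.001], [-0.001, -0.0, -1.0]]
wrist_force: [0.4, 0.1, 0.4]
gripper_width: 0.497
t 1.6 tcp [ 0.4249 -0.1801  0.1436] J [ -3.  11. -28.  -0. -51.  -8.] F [0.4 0.1 0.4] w 0.497
 shift units [ 0.01  0.01 -0.89]  turn units [-0.01  0.    0.01]
```

View pics/s3.png

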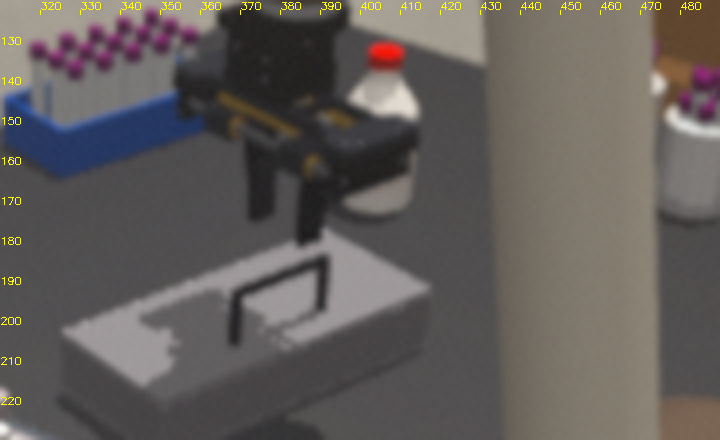

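View pics/t3.png

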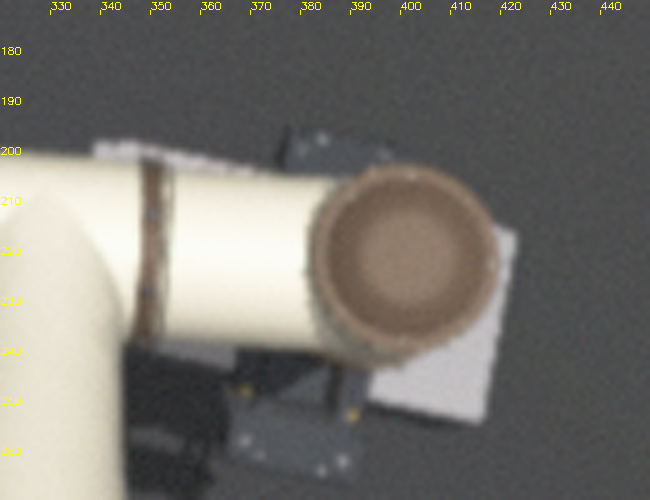

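The fingers at side (372,172) and (387,180) straddle the rod at (380,189). I lower and close.

```bash
python3 -m inch '[{"jaw":128,"x":0,"y":0,"z":-0.45,"ax":0,"ay":0,"az":0},{"jaw":128,"x":0,"y":0,"z":-0.42,"ax":0,"ay":0,"az":0},{"jaw":255,"x":0,"y":0,"z":0,"ax":0,"ay":0,"az":0},{"jaw":255,"x":0,"y":0,"z":0,"ax":0,"ay":0,"az":0},{"jaw":255,"x":0,"y":0,"z":0,"ax":0,"ay":0,"az":0},{"jaw":255,"x":0,"y":0,"z":0,"ax":0,"ay":0,"az":0}]'; python3 -c "
from to import *
to(rodB(0)+[0,0,-.012],BX[2])
p=[rodB(t) for t in np.arange(0,1.75,.17)]
print((np.diff(p,axis=0)/.06).round(2).tolist())"
```

```text
time_s: 2.45
tcp_pos: [0.4264, -0.1813, 0.1]
ee_rot: [[-0.195, -0.981, 0.008], [-0.981, 0.195, 0.001], [-0.002, -0.008, -1.0]]
wrist_force: [-10.8, 6.2, 5.3]
gripper_width: 0.129
t 2.45 tcp [ 0.4264 -0.1813  0.1   ] J [ -3.  14. -32.  -0. -44.  -8.] F [-10.8   6.2   5.3] w 0.129
 shift units [-0.01  0.03 -0.17]  turn units [-0.    0.05  0.02]
[[0.16, -0.03, 0.26], [0.2, -0.04, 0.23], [0.24, -0.05, 0.19], [0.26, -0.05, 0.15], [0.28, -0.06, 0.1], [0.3, -0.06, 0.05], [0.3, -0.06, -0.0], [0.3, -0.06, -0.06], [0.28, -0.06, -0.11], [0.26, -0.05, -0.15]]
```

```bash
python3 -m inch '[{"jaw":150,"x":0,"y":0,"z":0,"ax":0,"ay":0,"az":0},{"jaw":150,"x":0,"y":0,"z":-0.12,"ax":0,"ay":0.05,"az":0},{"jaw":150,"x":0,"y":0,"z":-0.1,"ax":0,"ay":0,"az":0},{"jaw":150,"x":0,"y":0,"z":0,"ax":0,"ay":0,"az":0}]'; python3 -c "
from to import *
to(rodB(0)+[0,0,-.012],BX[2])"
```

```text
time_s: 2.95
tcp_pos: [0.4285, -0.1815, 0.0878]
ee_rot: [[-0.195, -0.981, 0.005], [-0.981, 0.195, -0.0], [-0.001, -0.005, -1.0]]
wrist_force: [0.2, 0.3, -0.5]
gripper_width: 0.398
t 2.95 tcp [ 0.4285 -0.1815  0.0878] J [ -3.  15. -32.   0. -42.  -8.] F [ 0.2  0.3 -0.5] w 0.398
 shift units [-0.05  0.03  0.04]  turn units [0.   0.03 0.02]
```

```bash
python3 -m inch '[{"jaw":255,"x":0,"y":0,"z":0,"ax":0,"ay":0,"az":0},{"jaw":255,"x":0,"y":0,"z":0,"ax":0,"ay":0,"az":0},{"jaw":255,"x":0,"y":0,"z":0,"ax":0,"ay":0,"az":0},{"jaw":255,"x":0.1,"y":-0.02,"z":0.2,"ax":0,"ay":0,"az":0},{"jaw":255,"x":0.16,"y":-0.03,"z":0.26,"ax":0,"ay":0,"az":0},{"jaw":255,"x":0.2,"y":-0.04,"z":0.23,"ax":0,"ay":0,"az":0}]'; python3 -c "
from to import *
to(rodB(0)+[0,0,-.012],BX[2])
crop('side',310,120,180,110,'s4',4)
p=np.array(sense()['tcp_pos']);print([ (t,(rodB(t)-p).round(3)) for t in (.3,.5,.7)])"
```

```text
time_s: 3.7
tcp_pos: [0.4544, -0.1868, 0.1255]
ee_rot: [[-0.197, -0.98, -0.0], [-0.98, 0.197, 0.001], [-0.001, 0.0, -1.0]]
wrist_force: [6.7, -5.8, -16.9]
gripper_width: 0.101
t 3.7 tcp [ 0.4544 -0.1868  0.1255] J [ -3.  15. -26.  -0. -49.  -8.] F [  6.7  -5.8 -16.9] w 0.101
 shift units [-0.48  0.12 -0.59]  turn units [-0.01 -0.    0.03]
[(0.3, array([-0.012,  0.004,  0.001])), (0.5, array([0.004, 0.001, 0.015])), (0.7, array([ 0.023, -0.003,  0.025]))]
```

View pics/s4.png

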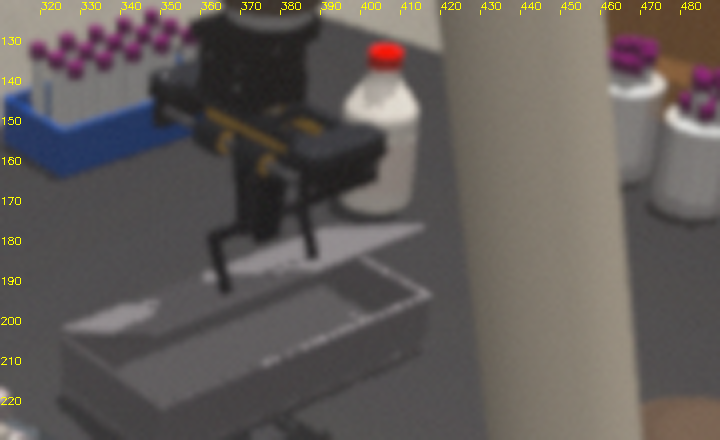

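The lid is lifting, at about 0.45 rad. I keep following the arc.

```bash
python3 -m inch '[{"jaw":255,"x":0.25,"y":-0.05,"z":0.2,"ax":0,"ay":0,"az":0},{"jaw":255,"x":0.26,"y":-0.05,"z":0.17,"ax":0,"ay":0,"az":0},{"jaw":255,"x":0.28,"y":-0.06,"z":0.12,"ax":0,"ay":0,"az":0},{"jaw":255,"x":0.3,"y":-0.06,"z":0.07,"ax":0,"ay":0,"az":0}]'; python3 -c "
from to import *
to(rodB(0)+[0,0,-.012],BX[2])
p=np.array(sense()['tcp_pos']);print([ (t,(rodB(t)-p).round(3)) for t in (.8,1.,1.2,1.4,1.6,1.75)])"
```

```text
time_s: 4.25
tcp_pos: [0.5123, -0.1984, 0.1505]
ee_rot: [[-0.202, -0.979, -0.025], [-0.979, 0.202, 0.009], [-0.004, 0.027, -1.0]]
wrist_force: [-3.5, 1.2, 0.2]
gripper_width: 0.102
t 4.25 tcp [ 0.5123 -0.1984  0.1505] J [ -5.  19. -15.  -0. -57.  -7.] F [-3.5  1.2  0.2] w 0.102
 shift units [-1.44  0.31 -1.01]  turn units [-0.05 -0.14  0.06]
[(0.8, array([-0.023,  0.006,  0.005])), (1.0, array([-0.002,  0.002,  0.009])), (1.2, array([ 0.019, -0.002,  0.009])), (1.4, array([ 0.04 , -0.006,  0.005])), (1.6, array([ 0.059, -0.01 , -0.004])), (1.75, array([ 0.073, -0.013, -0.013]))]
```

```bash
python3 -m inch '[{"jaw":255,"x":0.3,"y":-0.06,"z":0.02,"ax":-0.05,"ay":-0.14,"az":0.03},{"jaw":255,"x":0.3,"y":-0.06,"z":-0.03,"ax":0,"ay":0,"az":0},{"jaw":255,"x":0.3,"y":-0.06,"z":-0.08,"ax":0,"ay":0,"az":0},{"jaw":255,"x":0.25,"y":-0.05,"z":-0.12,"ax":0,"ay":0,"az":0},{"jaw":255,"x":0.1,"y":-0.02,"z":-0.05,"ax":0,"ay":0,"az":0},{"jaw":255,"x":0,"y":0,"z":0,"ax":0,"ay":0,"az":0}]'; python3 -c "
from to import *
to(rodB(1.7)+[0,0,-.012],BX[2])
crop('side',310,90,180,130,'s5',4)
p=np.array(sense()['tcp_pos']);print([ (t,(rodB(t)-p).round(3)) for t in (1.4,1.6,1.75)])"
```

```text
time_s: 5.0
tcp_pos: [0.585, -0.2131, 0.1307]
ee_rot: [[-0.197, -0.98, -0.012], [-0.98, 0.197, 0.002], [-0.0, 0.012, -1.0]]
wrist_force: [-1.4, 0.5, -0.6]
gripper_width: 0.102
t 5.0 tcp [ 0.585  -0.2131  0.1307] J [ -5.  26.  -6.  -0. -58.  -6.] F [-1.4  0.5 -0.6] w 0.102
 shift units [-0.07  0.05 -0.03]  turn units [-0.01 -0.07  0.03]
[(1.4, array([-0.033,  0.009,  0.024])), (1.6, array([-0.013,  0.005,  0.016])), (1.75, array([0.   , 0.002, 0.007]))]
```

View pics/s5.png

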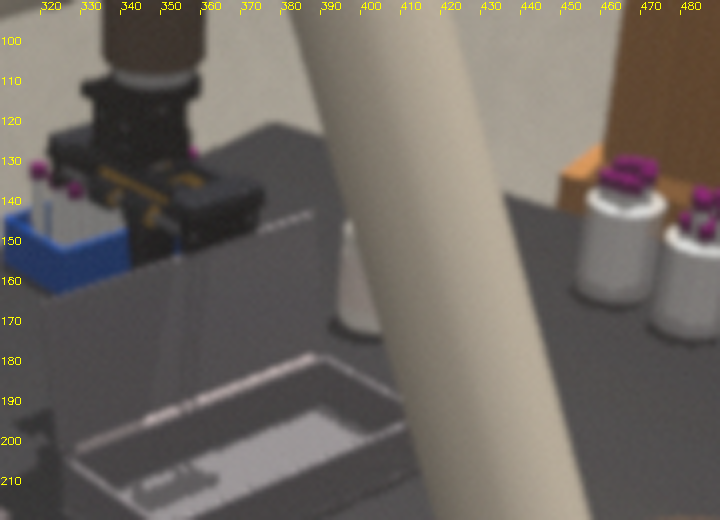

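The lid is near 1.74 rad and upright in the picture. I release slightly and rise.

```bash
python3 -m inch '[{"jaw":175,"x":0,"y":0,"z":0,"ax":0,"ay":0,"az":0},{"jaw":175,"x":0,"y":0,"z":0,"ax":0,"ay":0,"az":0},{"jaw":175,"x":0,"y":0,"z":0,"ax":0,"ay":0,"az":0},{"jaw":175,"x":0,"y":0,"z":0.5,"ax":0,"ay":0,"az":0},{"jaw":175,"x":0,"y":0,"z":0.9,"ax":0,"ay":0,"az":0},{"jaw":175,"x":0,"y":0,"z":0.3,"ax":0,"ay":0,"az":0},{"jaw":175,"x":0,"y":0,"z":0,"ax":0,"ay":0,"az":0}]'; python3 -c "
from to import *
to(rodS(0)+[0,0,.1],SH[2])
crop('side',300,90,200,140,'s6',4)"
```

```text
time_s: 5.92
tcp_pos: [0.5878, -0.2136, 0.24]
ee_rot: [[-0.196, -0.981, 0.002], [-0.981, 0.196, -0.0], [0.0, -0.002, -1.0]]
wrist_force: [-0.3, -1.0, -1.0]
gripper_width: 0.315
t 5.92 tcp [ 0.5878 -0.2136  0.24  ] J [ -5.  21.   2.   0. -70.  -6.] F [-0.3 -1.  -1. ] w 0.315
 shift units [-1.37  6.62 -0.55]  turn units [0.   0.01 1.45]
```

View pics/s6.png

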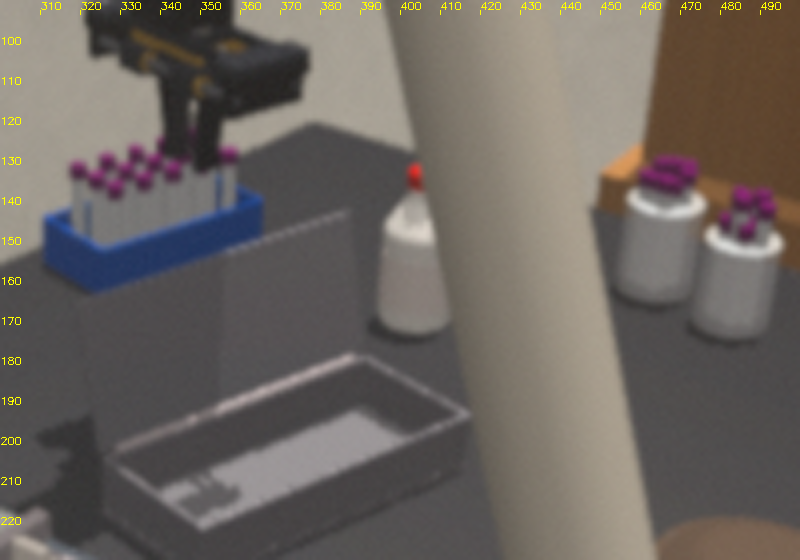

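The lid stands open by itself, and its free edge runs through side (300..350, 155..143). Next is the clamp bar handle.

```bash
python3 -m inch '[{"jaw":128,"x":-0.17,"y":0.88,"z":0,"ax":0,"ay":0,"az":0.18},{"jaw":128,"x":-0.17,"y":0.88,"z":0,"ax":0,"ay":0,"az":0.18},{"jaw":128,"x":-0.17,"y":0.88,"z":0,"ax":0,"ay":0,"az":0.18},{"jaw":128,"x":-0.17,"y":0.88,"z":0,"ax":0,"ay":0,"az":0.18},{"jaw":128,"x":-0.17,"y":0.88,"z":0,"ax":0,"ay":0,"az":0.18},{"jaw":128,"x":-0.17,"y":0.88,"z":0,"ax":0,"ay":0,"az":0.18},{"jaw":128,"x":-0.17,"y":0.88,"z":0,"ax":0,"ay":0,"az":0.18},{"jaw":128,"x":-0.15,"y":0.5,"z":0,"ax":0,"ay":0,"az":0.18},{"jaw":128,"x":0,"y":0,"z":0,"ax":0,"ay":0,"az":0}]'; python3 -c "
from to import *
to(rodS(0)+[0,0,.06],SH[2])
"
```

```text
time_s: 7.1
tcp_pos: [0.4979, 0.196, 0.2252]
ee_rot: [[0.059, -0.998, -0.017], [-0.998, -0.059, -0.007], [0.006, 0.018, -1.0]]
wrist_force: [-0.7, 0.2, -0.4]
gripper_width: 0.494
t 7.1 tcp [0.4979 0.196  0.2252] J [ 39.  14. -11.  -0. -66. -35.] F [-0.7  0.2 -0.4] w 0.494
 shift units [ 0.13 -0.2  -0.97]  turn units [ 0.04 -0.1  -0.02]
```

```bash
python3 -m inch '[{"jaw":128,"x":0.13,"y":-0.2,"z":-0.5,"ax":0.04,"ay":-0.1,"az":-0.02},{"jaw":128,"x":0,"y":0,"z":-0.5,"ax":0,"ay":0,"az":0},{"jaw":128,"x":0,"y":0,"z":0,"ax":0,"ay":0,"az":0}]'; python3 -c "
from to import *
to(rodS(0)+[0,0,-.011],SH[2])
crop('side',210,150,170,120,'s7',4);crop('top',200,170,140,90,'t7',5)
"
```

```text
time_s: 7.48
tcp_pos: [0.505, 0.1814, 0.1616]
ee_rot: [[0.054, -0.999, -0.002], [-0.999, -0.054, -0.002], [0.002, 0.002, -1.0]]
wrist_force: [-0.2, 0.4, 0.2]
gripper_width: 0.494
t 7.47 tcp [0.505  0.1814 0.1616] J [ 37.  17. -17.   0. -57. -34.] F [-0.2  0.4  0.2] w 0.494
 shift units [ 0.01  0.04 -1.09]  turn units [ 0.01 -0.01  0.01]
```

View pics/s7.png

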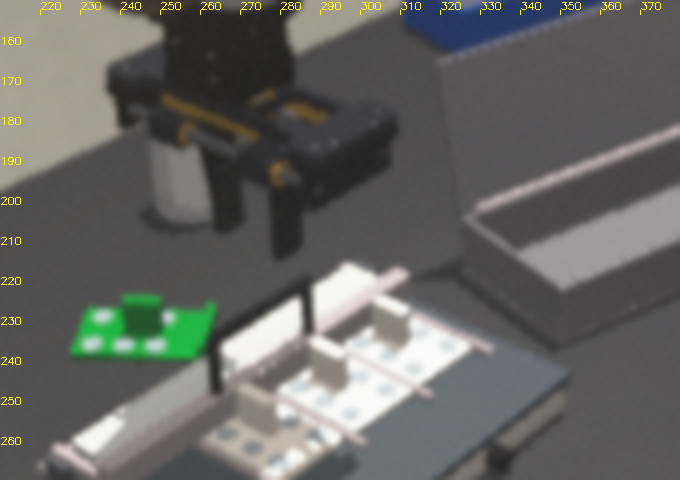

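View pics/t7.png

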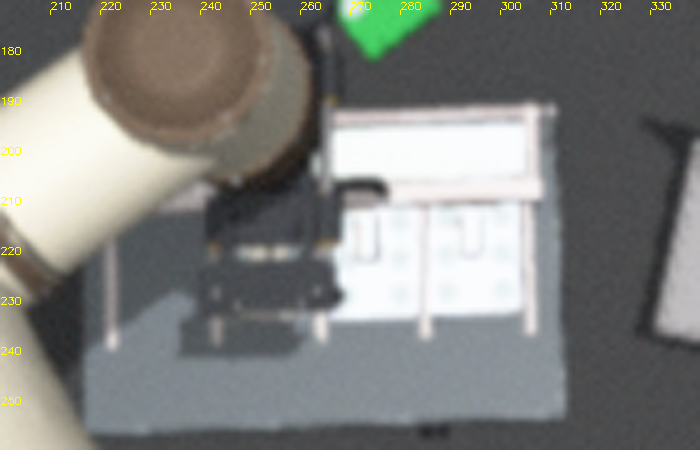

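```bash
python3 -m inch '[{"jaw":128,"x":0,"y":0.04,"z":-0.5,"ax":0,"ay":0,"az":0},{"jaw":128,"x":0,"y":0,"z":-0.5,"ax":0,"ay":0,"az":0},{"jaw":128,"x":0,"y":0,"z":-0.12,"ax":0,"ay":0,"az":0},{"jaw":128,"x":0,"y":0,"z":0,"ax":0,"ay":0,"az":0}]'; python3 -c "
from to import *
to(rodS(0)+[0,0,-.011],SH[2])
p=[rodS(t) for t in np.arange(0,1.75,.2)]
print((np.diff(p,axis=0)/.06).round(2).tolist())"
```

```text
time_s: 8.07
tcp_pos: [0.5118, 0.1867, 0.1025]
ee_rot: [[0.055, -0.998, 0.015], [-0.998, -0.054, 0.007], [-0.006, -0.016, -1.0]]
wrist_force: [0.2, 0.6, 0.0]
gripper_width: 0.498
t 8.07 tcp [0.5118 0.1867 0.1025] J [ 37.  21. -21.   0. -47. -34.] F [0.2 0.6 0. ] w 0.498
 shift units [-0.1  -0.05 -0.11]  turn units [-0.04  0.09  0.01]
[[0.24, 0.01, 0.15], [0.26, 0.01, 0.1], [0.28, 0.02, 0.05], [0.28, 0.02, -0.01], [0.27, 0.02, -0.06], [0.26, 0.01, -0.12], [0.23, 0.01, -0.16], [0.19, 0.01, -0.21]]
```

```bash
python3 -m inch '[{"jaw":128,"x":-0.1,"y":-0.05,"z":-0.12,"ax":-0.04,"ay":0.09,"az":0},{"jaw":128,"x":0,"y":0,"z":0,"ax":0,"ay":0,"az":0},{"jaw":255,"x":0,"y":0,"z":0,"ax":0,"ay":0,"az":0},{"jaw":255,"x":0,"y":0,"z":0,"ax":0,"ay":0,"az":0},{"jaw":255,"x":0,"y":0,"z":0,"ax":0,"ay":0,"az":0},{"jaw":255,"x":0,"y":0,"z":0,"ax":0,"ay":0,"az":0}]'; python3 -c "
from to import *
to(rodS(0)+[0,0,-.011],SH[2])"
```

```text
time_s: 8.82
tcp_pos: [0.5061, 0.1843, 0.0984]
ee_rot: [[0.055, -0.999, 0.001], [-0.999, -0.055, 0.002], [-0.002, -0.002, -1.0]]
wrist_force: [-8.7, 2.0, 5.7]
gripper_width: 0.131
t 8.82 tcp [0.5061 0.1843 0.0984] J [ 37.  21. -21.  -0. -48. -34.] F [-8.7  2.   5.7] w 0.131
 shift units [-0.01 -0.01 -0.04]  turn units [-0.01  0.01  0.01]
```

```bash
python3 -m inch '[{"jaw":170,"x":0,"y":0,"z":0,"ax":0,"ay":0,"az":0},{"jaw":170,"x":0,"y":0,"z":-0.12,"ax":0,"ay":0,"az":0},{"jaw":170,"x":0,"y":0,"z":-0.02,"ax":0,"ay":0,"az":0},{"jaw":255,"x":0,"y":0,"z":0,"ax":0,"ay":0,"az":0},{"jaw":255,"x":0,"y":0,"z":0,"ax":0,"ay":0,"az":0},{"jaw":255,"x":0,"y":0,"z":0,"ax":0,"ay":0,"az":0}]'; python3 -c "
from to import *
to(rodS(0)+[0,0,-.011],SH[2])"
```

```text
time_s: 9.57
tcp_pos: [0.5051, 0.1841, 0.0889]
ee_rot: [[0.054, -0.999, -0.001], [-0.999, -0.054, 0.001], [-0.001, 0.001, -1.0]]
wrist_force: [-4.9, 0.6, 1.6]
gripper_width: 0.104
t 9.57 tcp [0.5051 0.1841 0.0889] J [ 37.  22. -22.  -0. -47. -34.] F [-4.9  0.6  1.6] w 0.104
 shift units [ 0.01 -0.    0.12]  turn units [-0.01 -0.01  0.01]
```

```bash
python3 -m inch '[{"jaw":255,"x":0.12,"y":0.01,"z":0.1,"ax":0,"ay":0,"az":0},{"jaw":255,"x":0.22,"y":0.01,"z":0.15,"ax":0,"ay":0,"az":0},{"jaw":255,"x":0.24,"y":0.01,"z":0.12,"ax":0,"ay":0,"az":0},{"jaw":255,"x":0.26,"y":0.01,"z":0.06,"ax":0,"ay":0,"az":0},{"jaw":255,"x":0.27,"y":0.02,"z":0,"ax":0,"ay":0,"az":0}]'; python3 -c "
from to import *
to(rodS(0)+[0,0,-.011],SH[2])
crop('side',210,150,170,120,'s8',4)
p=np.array(sense()['tcp_pos']);print([ (t,(rodS(t)-p).round(3)) for t in (.8,1.,1.2,1.4,1.6,1.7)])"
```

```text
time_s: 10.2
tcp_pos: [0.5634, 0.1873, 0.1102]
ee_rot: [[0.052, -0.998, -0.024], [-0.999, -0.051, -0.003], [0.002, 0.024, -1.0]]
wrist_force: [-4.7, -0.2, 3.9]
gripper_width: 0.1
t 10.2 tcp [0.5634 0.1873 0.1102] J [ 34.  25. -11.  -1. -54. -30.] F [-4.7 -0.2  3.9] w 0.1
 shift units [-0.96 -0.06 -0.24]  turn units [ 0.02 -0.14  0.02]
[(0.8, array([ 0.003, -0.   ,  0.015])), (1.0, array([0.02 , 0.001, 0.011])), (1.2, array([0.035, 0.002, 0.004])), (1.4, array([ 0.049,  0.002, -0.006])), (1.6, array([ 0.06 ,  0.003, -0.018])), (1.7, array([ 0.065,  0.003, -0.025]))]
```

View pics/s8.png

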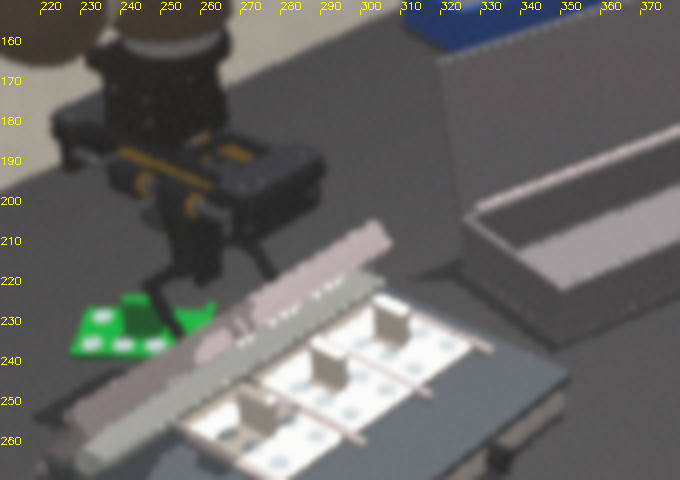

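```bash
python3 -m inch '[{"jaw":255,"x":0.28,"y":0.02,"z":-0.04,"ax":0,"ay":-0.14,"az":0},{"jaw":255,"x":0.26,"y":0.01,"z":-0.1,"ax":0,"ay":0,"az":0},{"jaw":255,"x":0.22,"y":0.01,"z":-0.14,"ax":0,"ay":0,"az":0},{"jaw":255,"x":0.18,"y":0.01,"z":-0.17,"ax":0,"ay":0,"az":0},{"jaw":255,"x":0.04,"y":0,"z":-0.05,"ax":0,"ay":0,"az":0},{"jaw":255,"x":0,"y":0,"z":0,"ax":0,"ay":0,"az":0}]'; python3 -c "
from to import *
to(rodS(1.6)+[0,0,-.015],SH[2])
crop('side',210,130,170,140,'s9',4)
p=np.array(sense()['tcp_pos']);print([ (t,(rodS(t)-p).round(3)) for t in (1.2,1.4,1.6,1.7)])"
```

```text
time_s: 11.0
tcp_pos: [0.625, 0.1903, 0.0791]
ee_rot: [[0.051, -0.999, -0.001], [-0.999, -0.051, -0.004], [0.004, 0.001, -1.0]]
wrist_force: [-2.2, 1.4, 3.0]
gripper_width: 0.103
t 11.0 tcp [0.625  0.1903 0.0791] J [ 31.  32.  -5.   0. -53. -28.] F [-2.2  1.4  3. ] w 0.103
 shift units [ 0.02  0.   -0.03]  turn units [ 0.02 -0.01  0.03]
[(1.2, array([-0.024, -0.001,  0.035])), (1.4, array([-0.01 , -0.   ,  0.025])), (1.6, array([0.001, 0.   , 0.013])), (1.7, array([0.006, 0.   , 0.006]))]
```

View pics/s9.png

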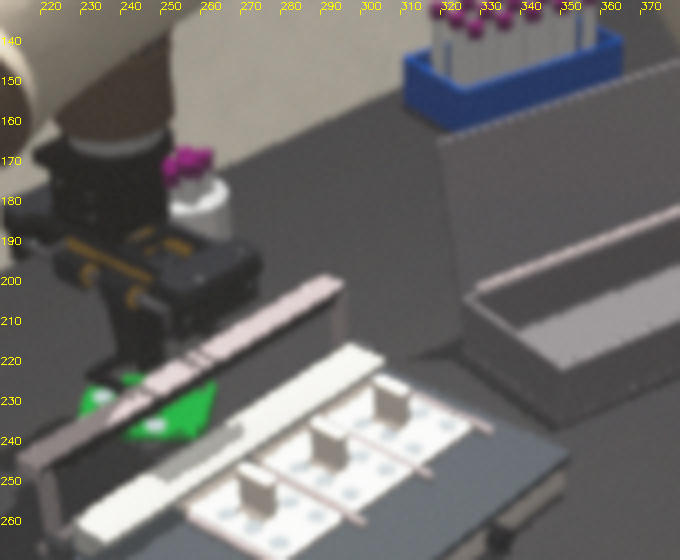

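The bar is up near 1.58 rad. I release and rise.

```bash
python3 -m inch '[{"jaw":178,"x":0,"y":0,"z":0,"ax":0,"ay":0,"az":0},{"jaw":178,"x":0,"y":0,"z":0,"ax":0,"ay":0,"az":0},{"jaw":178,"x":0,"y":0,"z":0,"ax":0,"ay":0,"az":0},{"jaw":178,"x":0,"y":0,"z":0.4,"ax":0,"ay":0,"az":0},{"jaw":178,"x":0,"y":0,"z":0.9,"ax":0,"ay":0,"az":0},{"jaw":178,"x":0,"y":0,"z":0.8,"ax":0,"ay":0,"az":0},{"jaw":178,"x":-0.3,"y":0,"z":0.3,"ax":0,"ay":0,"az":0},{"jaw":178,"x":0,"y":0,"z":0,"ax":0,"ay":0,"az":0}]'; python3 -c "
from to import *
to(W(SH,(.0185,-.102,.15)),SH[2]+90)
a=capture('side');crop('side',200,150,170,140,'s10',4,a);crop('top',205,180,120,90,'t10',6);
crop('side',300,100,140,140,'s10b',4,a)"
```

```text
time_s: 12.05
tcp_pos: [0.6071, 0.189, 0.2284]
ee_rot: [[0.051, -0.999, 0.004], [-0.999, -0.051, -0.003], [0.004, -0.003, -1.0]]
wrist_force: [0.0, -0.1, -0.7]
gripper_width: 0.3
t 12.05 tcp [0.6071 0.189  0.2284] J [ 32.  23.   2.   0. -69. -29.] F [ 0.  -0.1 -0.7] w 0.3
 shift units [-2.07 -1.81 -1.31]  turn units [ 0.03  0.   -8.97]
```

View pics/s10.png

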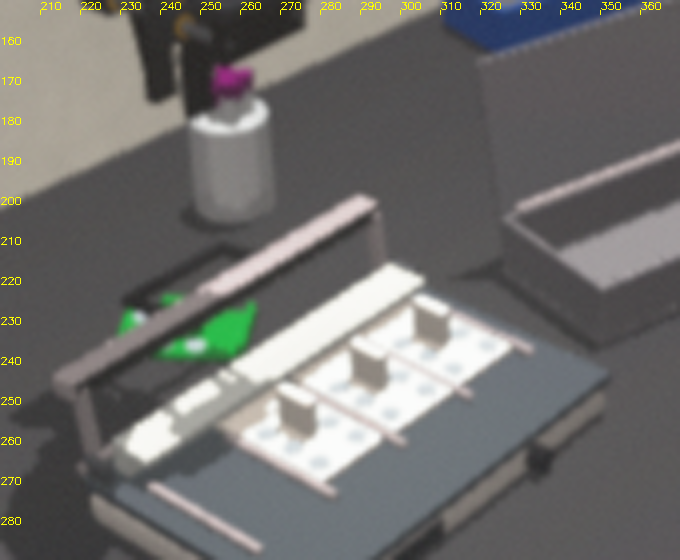

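View pics/t10.png

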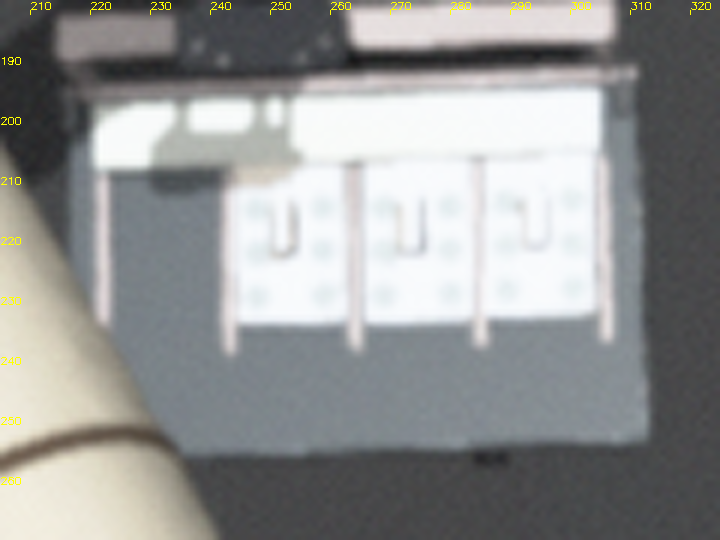

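Run:
```python
from to import *
S=[(274.2,248.5),(292.2,237.2),(308,226.8)];T=[(252.3,217.7),(273.5,217.7),(294.7,216.7)]
for s,t,y in zip(S,T,(.034,-.034,-.102)):
    s=np.add(s,-.5);t=np.add(t,-.5);p,e=tri(s,t);print("tri",p.round(4),round(e,4),"side",onz("side",s,.071).round(4),"top",onz("top",t,.071).round(4),"model",W(SH,(.0185,y,.071)).round(4))
```

```text
tri [0.4763 0.2161 0.068 ] 0.0042 side [0.4751 0.2197 0.071 ] top [0.4744 0.2142 0.071 ] model [0.4753 0.2162 0.071 ]
tri [0.4777 0.1482 0.0685] 0.004 side [0.4769 0.1515 0.071 ] top [0.4758 0.1466 0.071 ] model [0.4791 0.1483 0.071 ]
tri [0.4826 0.0806 0.0669] 0.0043 side [0.4802 0.086  0.071 ] top [0.4805 0.079  0.071 ] model [0.4828 0.0804 0.071 ]
```

```bash
python3 -m inch '[{"jaw":128,"x":-0.23,"y":-0.2,"z":0,"ax":0,"ay":0,"az":-1},{"jaw":128,"x":-0.23,"y":-0.2,"z":0,"ax":0,"ay":0,"az":-1},{"jaw":128,"x":-0.23,"y":-0.2,"z":0,"ax":0,"ay":0,"az":-1},{"jaw":128,"x":-0.23,"y":-0.2,"z":0,"ax":0,"ay":0,"az":-1},{"jaw":128,"x":-0.23,"y":-0.2,"z":0,"ax":0,"ay":0,"az":-1},{"jaw":128,"x":-0.23,"y":-0.2,"z":0,"ax":0,"ay":0,"az":-1},{"jaw":128,"x":-0.23,"y":-0.2,"z":0,"ax":0,"ay":0,"az":-1},{"jaw":128,"x":-0.23,"y":-0.2,"z":0,"ax":0,"ay":0,"az":-1},{"jaw":128,"x":-0.23,"y":-0.2,"z":0,"ax":0,"ay":0,"az":-1},{"jaw":128,"x":0,"y":0,"z":0,"ax":0,"ay":0,"az":0}]'; python3 -c "
from to import *
to((.4815,.0805,.13),SH[2]+90)
"
```

```text
time_s: 13.4
tcp_pos: [0.477, 0.0745, 0.2077]
ee_rot: [[-0.999, 0.004, -0.032], [0.004, 1.0, 0.005], [0.032, 0.005, -0.999]]
wrist_force: [0.0, -0.4, 0.4]
gripper_width: 0.499
t 13.4 tcp [0.477  0.0745 0.2077] J [  27.   10.  -19.   -1.  -63. -117.] F [ 0.  -0.4  0.4] w 0.499
 shift units [ 0.08  0.1  -1.3 ]  turn units [-0.02 -0.19  0.34]
```

```bash
python3 -m inch '[{"jaw":128,"x":0.08,"y":0.1,"z":-0.6,"ax":-0.02,"ay":-0.19,"az":0.34},{"jaw":128,"x":0,"y":0,"z":-0.6,"ax":0,"ay":0,"az":0},{"jaw":128,"x":0,"y":0,"z":0,"ax":0,"ay":0,"az":0}]'; python3 -c "
from to import *
to((.4815,.0805,.05),SH[2]+90)
crop('side',240,150,140,110,'s11',5);crop('top',240,180,110,80,'t11',6)
"
```

```text
time_s: 13.78
tcp_pos: [0.4839, 0.0814, 0.1327]
ee_rot: [[-0.998, -0.065, 0.002], [-0.065, 0.998, -0.0], [-0.002, -0.0, -1.0]]
wrist_force: [0.0, 0.1, -0.2]
gripper_width: 0.499
t 13.78 tcp [0.4839 0.0814 0.1327] J [  29.   14.  -25.    0.  -50. -115.] F [ 0.   0.1 -0.2] w 0.499
 shift units [-0.04 -0.01 -1.38]  turn units [ 0.    0.01 -0.06]
```

View pics/s11.png

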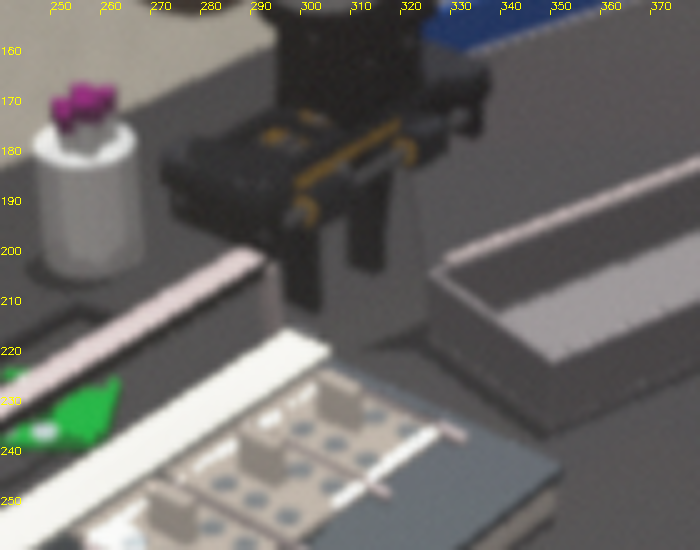

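View pics/t11.png

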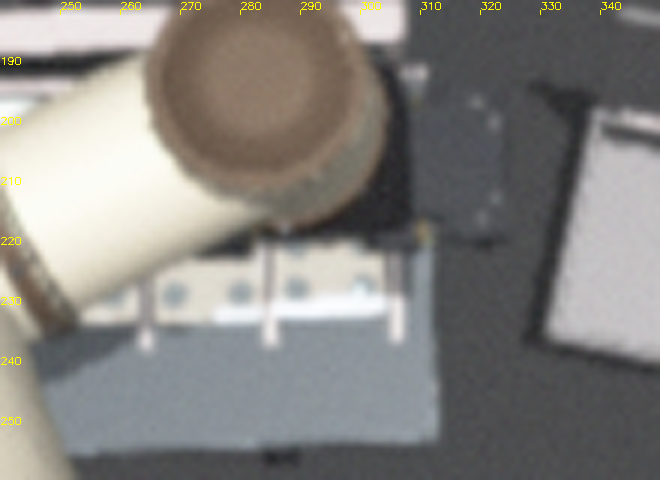

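```bash
python3 -m inch '[{"jaw":128,"x":-0.04,"y":-0.01,"z":-0.6,"ax":0,"ay":0,"az":-0.06},{"jaw":128,"x":0,"y":0,"z":-0.5,"ax":0,"ay":0,"az":0},{"jaw":128,"x":0,"y":0,"z":0,"ax":0,"ay":0,"az":0},{"jaw":128,"x":0,"y":0,"z":0,"ax":0,"ay":0,"az":0}]'; python3 -c "
from to import *
to((.4815,.0805,.05),SH[2]+90)
"
```

```text
time_s: 14.38
tcp_pos: [0.4909, 0.0847, 0.0755]
ee_rot: [[-0.998, -0.059, 0.023], [-0.059, 0.998, 0.008], [-0.023, 0.006, -1.0]]
wrist_force: [-0.1, -0.3, -0.7]
gripper_width: 0.497
t 14.38 tcp [0.4909 0.0847 0.0755] J [  29.   19.  -29.    0.  -40. -116.] F [-0.1 -0.3 -0.7] w 0.497
 shift units [-0.16 -0.07 -0.42]  turn units [-0.04  0.13 -0.02]
```

```bash
python3 -m inch '[{"jaw":128,"x":-0.16,"y":-0.07,"z":-0.2,"ax":-0.04,"ay":0.13,"az":-0.02},{"jaw":128,"x":-0.02,"y":0,"z":-0.18,"ax":0,"ay":0,"az":0},{"jaw":128,"x":0,"y":0,"z":0,"ax":0,"ay":0,"az":0}]'; python3 -c "
from to import *
to((.4815,.0805,.05),SH[2]+90)
"
```

```text
time_s: 14.75
tcp_pos: [0.4809, 0.081, 0.0539]
ee_rot: [[-0.998, -0.056, 0.003], [-0.056, 0.998, 0.003], [-0.004, 0.002, -1.0]]
wrist_force: [-0.4, 0.3, -0.4]
gripper_width: 0.494
t 14.75 tcp [0.4809 0.081  0.0539] J [  29.   20.  -31.   -0.  -38. -115.] F [-0.4  0.3 -0.4] w 0.494
 shift units [ 0.01 -0.01 -0.06]  turn units [-0.01  0.02 -0.  ]
```

```bash
python3 -m inch '[{"jaw":128,"x":0,"y":0,"z":-0.08,"ax":0,"ay":0.02,"az":0},{"jaw":255,"x":0,"y":0,"z":0,"ax":0,"ay":0,"az":0},{"jaw":255,"x":0,"y":0,"z":0,"ax":0,"ay":0,"az":0},{"jaw":255,"x":0,"y":0,"z":0,"ax":0,"ay":0,"az":0},{"jaw":255,"x":0,"y":0,"z":0,"ax":0,"ay":0,"az":0}]'; python3 -c "
from to import *
to((.4815,.0805,.05),SH[2]+90)
a=W(SH,(-.025,0,0))-W(SH,(0,0,0));print(a/.06)
"
```

```text
time_s: 15.38
tcp_pos: [0.4815, 0.0812, 0.0492]
ee_rot: [[-0.998, -0.056, 0.001], [-0.056, 0.998, 0.003], [-0.001, 0.003, -1.0]]
wrist_force: [-0.1, 0.1, -0.5]
gripper_width: 0.129
t 15.38 tcp [0.4815 0.0812 0.0492] J [  29.   21.  -31.   -0.  -38. -115.] F [-0.1  0.1 -0.5] w 0.129
 shift units [ 0.   -0.01  0.01]  turn units [-0.02  0.   -0.  ]
[-0.41602508 -0.02311374  0.        ]
```

```bash
python3 -m inch '[{"jaw":255,"x":-0.15,"y":-0.01,"z":0,"ax":0,"ay":0,"az":0},{"jaw":255,"x":-0.2,"y":-0.01,"z":0,"ax":0,"ay":0,"az":0},{"jaw":255,"x":-0.2,"y":-0.01,"z":0,"ax":0,"ay":0,"az":0},{"jaw":255,"x":0,"y":0,"z":0,"ax":0,"ay":0,"az":0}]'; python3 -c "
from to import *
to((.4815,.0805,.05),SH[2]+90)
crop('side',240,190,140,100,'s12',5)
"
```

```text
time_s: 15.88
tcp_pos: [0.4456, 0.079, 0.0493]
ee_rot: [[-0.998, -0.056, 0.001], [-0.056, 0.998, 0.003], [-0.001, 0.003, -1.0]]
wrist_force: [0.2, -0.1, -1.1]
gripper_width: 0.11
t 15.88 tcp [0.4456 0.079  0.0493] J [  31.   18.  -36.   -0.  -36. -117.] F [ 0.2 -0.1 -1.1] w 0.11
 shift units [0.6  0.02 0.01]  turn units [-0.02  0.   -0.  ]
```

View pics/s12.png

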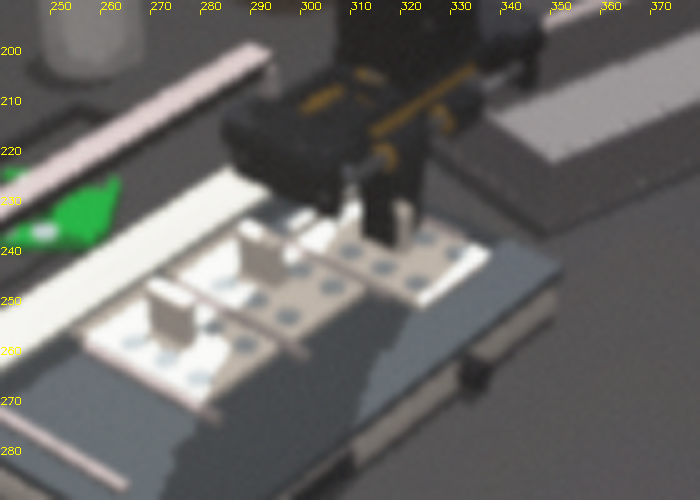

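```bash
python3 - <<'E'
from to import *
d=Rz(np.radians(SH[2]))@[.05,0,0]
for u in((253.3,234),(273.5,233.9),(295.5,232.9)):
    print(onz("top",np.add(u,-.5),.041)+d)
for y in(-.085,0,.085):print(W(BX,(0,y,0)))
to(W(BX,(0,-.085,.15)),BX[2]+90)
E
python3 -m inch '[{"jaw":255,"x":0,"y":0,"z":0.3,"ax":0,"ay":0,"az":0},{"jaw":255,"x":0,"y":0,"z":0.6,"ax":0,"ay":0,"az":0},{"jaw":255,"x":0,"y":0,"z":0.7,"ax":0,"ay":0,"az":0},{"jaw":255,"x":0,"y":0,"z":0.3,"ax":0,"ay":0,"az":0},{"jaw":255,"x":0,"y":0,"z":0,"ax":0,"ay":0,"az":0}]'
python3 -c "
from to import *
to(W(BX,(0,-.085,.16)),BX[2]+90)
crop('side',240,150,140,140,'s13',4)
"
```

```text
[0.47455575 0.21619151 0.041     ]
[0.4762506  0.15072909 0.041     ]
[0.48099409 0.0794414  0.041     ]
[ 0.44177931 -0.26951843  0.        ]
[ 0.4581 -0.1861  0.    ]
[ 0.47442069 -0.10268157  0.        ]
t 15.93 tcp [0.4461 0.0792 0.0493] J [  31.   18.  -36.   -0.  -36. -117.] F [-1.1  0.1 -1. ] w 0.113
 shift units [-0.07 -5.81  1.68]  turn units [-0.02  0.01 -1.43]
time_s: 16.55
tcp_pos: [0.4443, 0.0785, 0.1652]
ee_rot: [[-0.998, -0.055, -0.004], [-0.055, 0.998, 0.001], [0.003, 0.001, -1.0]]
wrist_force: [-0.4, -0.2, -0.9]
gripper_width: 0.11
t 16.55 tcp [0.4443 0.0785 0.1652] J [  31.    8.  -28.   -0.  -54. -117.] F [-0.4 -0.2 -0.9] w 0.11
 shift units [-0.04 -5.8  -0.09]  turn units [-0.01 -0.02 -1.42]
```

View pics/s13.png

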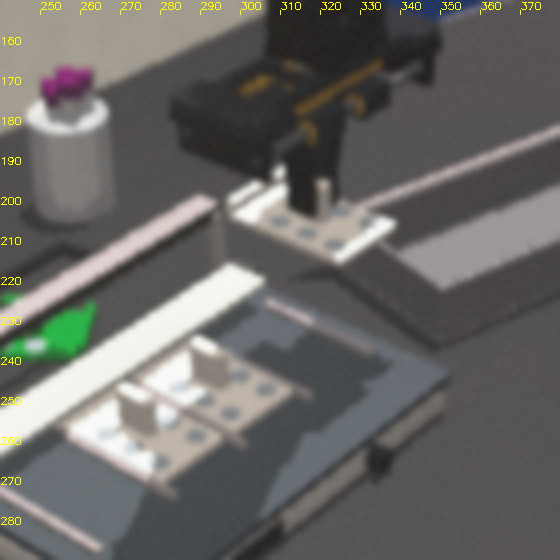

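The plate is held clear and level, at side crop (310,208). Its bay is now empty. I carry it to the right end of the box.

```bash
python3 -m inch '[{"jaw":255,"x":0,"y":-0.4,"z":0,"ax":0,"ay":0,"az":-0.15},{"jaw":255,"x":0,"y":-0.75,"z":0,"ax":0,"ay":0,"az":-0.2},{"jaw":255,"x":0,"y":-0.8,"z":0,"ax":0,"ay":0,"az":-0.2},{"jaw":255,"x":0,"y":-0.8,"z":0,"ax":0,"ay":0,"az":-0.2},{"jaw":255,"x":0,"y":-0.8,"z":0,"ax":0,"ay":0,"az":-0.2},{"jaw":255,"x":0,"y":-0.8,"z":0,"ax":0,"ay":0,"az":-0.2},{"jaw":255,"x":0,"y":-0.7,"z":0,"ax":0,"ay":0,"az":-0.2},{"jaw":255,"x":0,"y":-0.4,"z":0,"ax":0,"ay":0,"az":-0.07},{"jaw":255,"x":0,"y":0,"z":0,"ax":0,"ay":0,"az":0}]'
python3 -c "
from to import *
to(W(BX,(0,-.085,.10)),BX[2]+90)
"
```

```text
time_s: 17.73
tcp_pos: [0.4354, -0.2581, 0.1493]
ee_rot: [[-0.979, 0.199, -0.032], [0.199, 0.98, 0.006], [0.032, -0.0, -0.999]]
wrist_force: [-0.7, 0.1, -1.5]
gripper_width: 0.113
t 17.73 tcp [ 0.4354 -0.2581  0.1493] J [-12.  15. -21.   0. -56. -89.] F [-0.7  0.1 -1.5] w 0.113
 shift units [ 0.11 -0.19 -0.82]  turn units [-0.03 -0.18  0.04]
```

```bash
python3 -m inch '[{"jaw":255,"x":0.11,"y":-0.19,"z":-0.3,"ax":-0.03,"ay":-0.18,"az":0.04},{"jaw":255,"x":0,"y":0,"z":-0.4,"ax":0,"ay":0,"az":0},{"jaw":255,"x":0,"y":0,"z":0,"ax":0,"ay":0,"az":0},{"jaw":255,"x":0,"y":0,"z":0,"ax":0,"ay":0,"az":0}]'
python3 -c "
from to import *
to(W(BX,(0,-.085,.065)),BX[2]+90)
crop('side',310,120,130,110,'s14',5);crop('top',320,180,110,90,'t14',6)
"
```

```text
time_s: 18.23
tcp_pos: [0.4405, -0.2672, 0.1033]
ee_rot: [[-0.982, 0.191, -0.006], [0.191, 0.982, 0.003], [0.006, 0.002, -1.0]]
wrist_force: [-0.3, 1.0, -0.9]
gripper_width: 0.111
t 18.23 tcp [ 0.4405 -0.2672  0.1033] J [-13.  19. -24.  -0. -48. -88.] F [-0.3  1.  -0.9] w 0.111
 shift units [ 0.02 -0.04 -0.64]  turn units [-0.02 -0.03 -0.01]
```

View pics/s14.png

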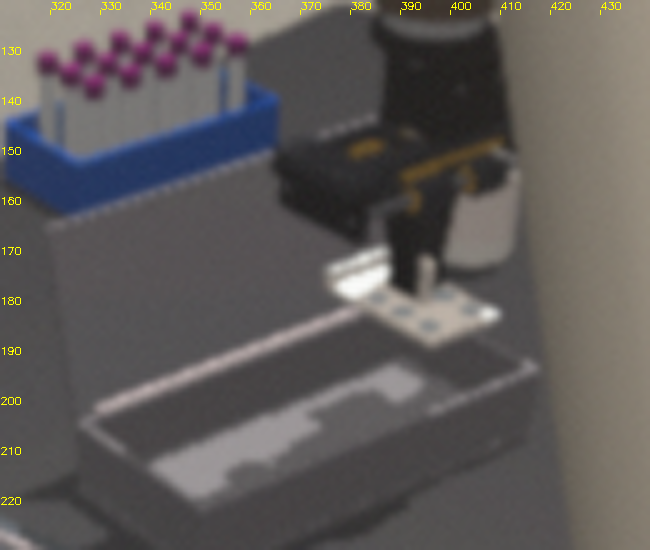

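View pics/t14.png

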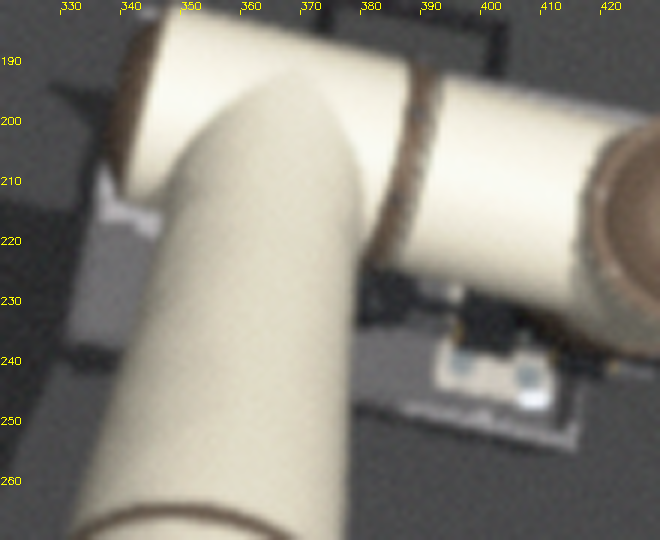

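The plate sits over the right end of the box, level, at side (393,183) and top (402,240). I lower it.

```bash
python3 -m inch '[{"jaw":255,"x":0.0,"y":-0.04,"z":-0.35,"ax":-0.02,"ay":-0.03,"az":0},{"jaw":255,"x":-0.02,"y":0,"z":-0.35,"ax":0,"ay":0,"az":0},{"jaw":255,"x":-0.02,"y":0,"z":-0.15,"ax":0,"ay":0,"az":0},{"jaw":255,"x":0,"y":0,"z":0,"ax":0,"ay":0,"az":0}]'
python3 -c "
from to import *
to(W(BX,(0,-.085,.03)),BX[2]+90)
"
```

```text
time_s: 18.82
tcp_pos: [0.4412, -0.2698, 0.0552]
ee_rot: [[-0.982, 0.189, 0.009], [0.189, 0.982, -0.003], [-0.009, -0.002, -1.0]]
wrist_force: [-0.9, 0.3, -0.6]
gripper_width: 0.114
t 18.82 tcp [ 0.4412 -0.2698  0.0552] J [-13.  22. -27.   0. -40. -88.] F [-0.9  0.3 -0.6] w 0.114
 shift units [ 0.01  0.01 -0.42]  turn units [ 0.02  0.05 -0.02]
```

```bash
python3 -m inch '[{"jaw":255,"x":0.0,"y":0.01,"z":-0.25,"ax":0.02,"ay":0.05,"az":-0.02},{"jaw":255,"x":-0.02,"y":0,"z":-0.2,"ax":0,"ay":0,"az":0},{"jaw":255,"x":0,"y":0,"z":0,"ax":0,"ay":0,"az":0},{"jaw":255,"x":0,"y":0,"z":0,"ax":0,"ay":0,"az":0}]'
python3 -c "
from to import *
to(W(BX,(0,-.085,.02)),BX[2]+90)
"
```

```text
time_s: 19.32
tcp_pos: [0.4413, -0.2695, 0.0278]
ee_rot: [[-0.981, 0.192, 0.002], [0.192, 0.981, -0.001], [-0.002, -0.0, -1.0]]
wrist_force: [-0.1, 0.7, -1.0]
gripper_width: 0.11
t 19.32 tcp [ 0.4413 -0.2695  0.0278] J [-13.  25. -28.   0. -37. -88.] F [-0.1  0.7 -1. ] w 0.11
 shift units [ 0.01  0.   -0.13]  turn units [ 0.    0.01 -0.  ]
```

```bash
python3 -m inch '[{"jaw":255,"x":0.0,"y":0,"z":-0.12,"ax":0,"ay":0,"az":0},{"jaw":255,"x":0,"y":0,"z":0,"ax":0,"ay":0,"az":0},{"jaw":255,"x":0,"y":0,"z":0,"ax":0,"ay":0,"az":0}]'
python3 -c "
from to import *
to(W(BX,(0,-.085,.02)),BX[2]+90)
"
```

```text
time_s: 19.7
tcp_pos: [0.4416, -0.2697, 0.0205]
ee_rot: [[-0.981, 0.192, 0.003], [0.192, 0.981, -0.001], [-0.003, -0.0, -1.0]]
wrist_force: [-1.0, -0.4, -1.8]
gripper_width: 0.112
t 19.7 tcp [ 0.4416 -0.2697  0.0205] J [-13.  26. -29.   0. -35. -88.] F [-1.  -0.4 -1.8] w 0.112
 shift units [ 0.    0.   -0.01]  turn units [ 0.01  0.02 -0.  ]
```

```bash
python3 -m inch '[{"jaw":255,"x":0.0,"y":0,"z":-0.02,"ax":0,"ay":0,"az":0},{"jaw":165,"x":0,"y":0,"z":0,"ax":0,"ay":0,"az":0},{"jaw":165,"x":0,"y":0,"z":0,"ax":0,"ay":0,"az":0},{"jaw":165,"x":0,"y":0,"z":0,"ax":0,"ay":0,"az":0},{"jaw":165,"x":0,"y":0,"z":0.3,"ax":0,"ay":0,"az":0},{"jaw":165,"x":0,"y":0,"z":0.6,"ax":0,"ay":0,"az":0},{"jaw":165,"x":0,"y":0,"z":0.8,"ax":0,"ay":0,"az":0},{"jaw":165,"x":0,"y":0,"z":0.8,"ax":0,"ay":0,"az":0},{"jaw":165,"x":0,"y":0,"z":0,"ax":0,"ay":0,"az":0}]'
python3 -c "
from to import *
to((.478,.149,.17),SH[2]+90)
crop('side',310,130,130,110,'s15',5)
"
```

```text
time_s: 20.82
tcp_pos: [0.4416, -0.2699, 0.1748]
ee_rot: [[-0.982, 0.191, 0.004], [0.191, 0.982, -0.002], [-0.005, -0.001, -1.0]]
wrist_force: [-0.3, 0.6, -1.4]
gripper_width: 0.353
t 20.82 tcp [ 0.4416 -0.2699  0.1748] J [-13.  14. -19.   0. -57. -88.] F [-0.3  0.6 -1.4] w 0.353
 shift units [ 0.61  6.98 -0.08]  turn units [0.01 0.03 1.42]
```

View pics/s15.png

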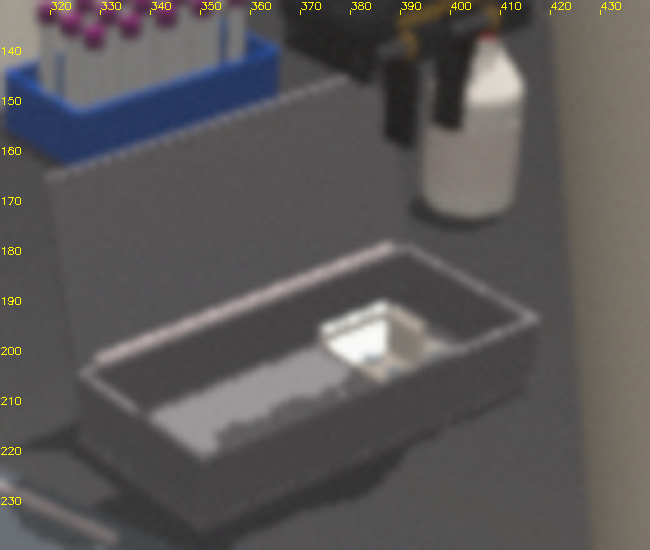

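The first plate lies flat in the right of the box, at side (387,200). Next is the middle plate.

```bash
python3 -m inch '[{"jaw":128,"x":0.06,"y":0.5,"z":0.03,"ax":0,"ay":0,"az":0.14},{"jaw":128,"x":0.06,"y":0.8,"z":0.03,"ax":0,"ay":0,"az":0.14},{"jaw":128,"x":0.06,"y":0.85,"z":0.03,"ax":0,"ay":0,"az":0.14},{"jaw":128,"x":0.06,"y":0.85,"z":0.03,"ax":0,"ay":0,"az":0.14},{"jaw":128,"x":0.06,"y":0.85,"z":0.03,"ax":0,"ay":0,"az":0.14},{"jaw":128,"x":0.06,"y":0.85,"z":0.03,"ax":0,"ay":0,"az":0.14},{"jaw":128,"x":0.06,"y":0.85,"z":0.03,"ax":0,"ay":0,"az":0.14},{"jaw":128,"x":0.06,"y":0.8,"z":0.03,"ax":0,"ay":0,"az":0.14},{"jaw":128,"x":0.06,"y":0.4,"z":0.03,"ax":0,"ay":0,"az":0.14},{"jaw":128,"x":0,"y":0,"z":0,"ax":0,"ay":0,"az":0}]'
python3 -c "
from to import *
to((.478,.149,.13),SH[2]+90)
crop('side',240,150,140,120,'s16',5)
"
```

```text
time_s: 22.12
tcp_pos: [0.4629, 0.147, 0.1744]
ee_rot: [[-0.999, -0.03, -0.026], [-0.029, 1.0, -0.008], [0.026, -0.007, -1.0]]
wrist_force: [-0.5, -0.4, -0.0]
gripper_width: 0.494
t 22.12 tcp [0.4629 0.147  0.1744] J [  36.   12.  -21.   -1.  -58. -124.] F [-0.5 -0.4 -0. ] w 0.494
 shift units [ 0.25  0.03 -0.74]  turn units [ 0.04 -0.15  0.15]
```

View pics/s16.png

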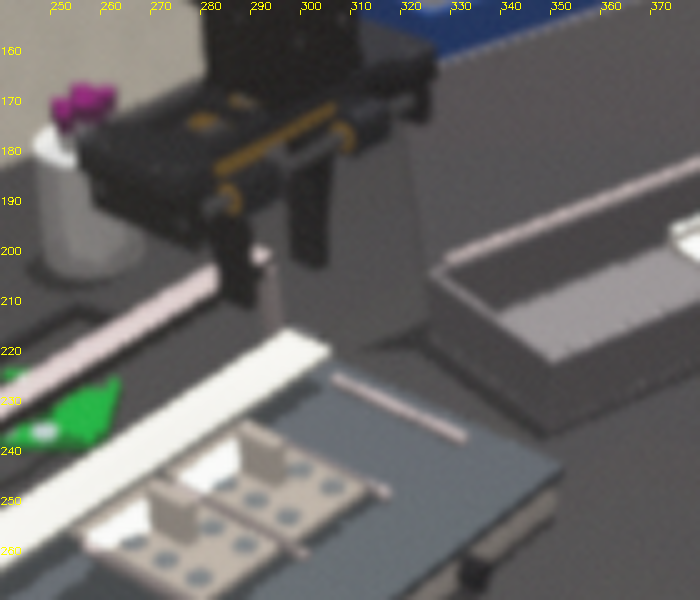

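```bash
python3 -m inch '[{"jaw":128,"x":0.25,"y":0.03,"z":-0.4,"ax":0.04,"ay":-0.15,"az":0.15},{"jaw":128,"x":-0.02,"y":-0.01,"z":-0.6,"ax":0,"ay":0.02,"az":0},{"jaw":128,"x":-0.02,"y":-0.01,"z":-0.4,"ax":0,"ay":0.02,"az":0},{"jaw":128,"x":0,"y":0,"z":0,"ax":0,"ay":0,"az":0}]'
python3 -c "
from to import *
to((.478,.149,.05),SH[2]+90)
"
```

```text
time_s: 22.68
tcp_pos: [0.473, 0.1415, 0.0859]
ee_rot: [[-0.999, -0.049, -0.012], [-0.049, 0.999, -0.004], [0.012, -0.003, -1.0]]
wrist_force: [0.2, 0.0, -0.2]
gripper_width: 0.504
t 22.68 tcp [0.473  0.1415 0.0859] J [  35.   18.  -28.   -0.  -45. -122.] F [ 0.2  0.  -0.2] w 0.504
 shift units [ 0.08  0.13 -0.6 ]  turn units [ 0.02 -0.07  0.03]
```

```bash
python3 -m inch '[{"jaw":128,"x":0.08,"y":0.13,"z":-0.15,"ax":0.02,"ay":-0.07,"az":0.03},{"jaw":128,"x":0,"y":0,"z":-0.2,"ax":0,"ay":0,"az":0},{"jaw":128,"x":0,"y":0,"z":-0.15,"ax":0,"ay":0,"az":0},{"jaw":128,"x":0,"y":0,"z":0,"ax":0,"ay":0,"az":0}]'
python3 -c "
from to import *
to((.478,.149,.05),SH[2]+90)
crop('side',240,170,140,110,'s17',5)
"
```

```text
time_s: 23.18
tcp_pos: [0.4792, 0.1495, 0.0558]
ee_rot: [[-0.999, -0.054, 0.004], [-0.054, 0.999, 0.001], [-0.004, 0.001, -1.0]]
wrist_force: [-0.9, 0.1, 1.2]
gripper_width: 0.498
t 23.18 tcp [0.4792 0.1495 0.0558] J [  36.   21.  -29.    0.  -39. -123.] F [-0.9  0.1  1.2] w 0.498
 shift units [-0.02 -0.01 -0.1 ]  turn units [-0.01  0.02  0.01]
```

View pics/s17.png

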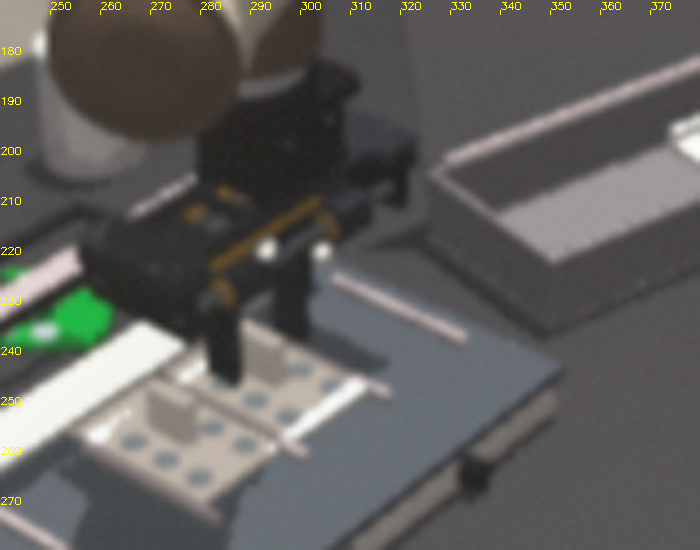

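Straddling. I close and slide forward.

```bash
python3 -m inch '[{"jaw":128,"x":-0.02,"y":-0.01,"z":-0.1,"ax":0,"ay":0.02,"az":0.01},{"jaw":255,"x":0,"y":0,"z":0,"ax":0,"ay":0,"az":0},{"jaw":255,"x":0,"y":0,"z":0,"ax":0,"ay":0,"az":0},{"jaw":255,"x":0,"y":0,"z":0,"ax":0,"ay":0,"az":0},{"jaw":255,"x":0,"y":0,"z":0,"ax":0,"ay":0,"az":0},{"jaw":255,"x":-0.15,"y":-0.01,"z":0,"ax":0,"ay":0,"az":0},{"jaw":255,"x":-0.2,"y":-0.01,"z":0,"ax":0,"ay":0,"az":0},{"jaw":255,"x":-0.2,"y":-0.01,"z":0,"ax":0,"ay":0,"az":0},{"jaw":255,"x":0,"y":0,"z":0,"ax":0,"ay":0,"az":0}]'
python3 -c "
from to import *
to((.478,.149,.05),SH[2]+90)
crop('side',240,170,140,110,'s18',5)
"
```

```text
time_s: 24.35
tcp_pos: [0.4431, 0.1473, 0.051]
ee_rot: [[-0.998, -0.056, 0.003], [-0.056, 0.998, 0.003], [-0.003, 0.003, -1.0]]
wrist_force: [-0.2, 0.4, -0.5]
gripper_width: 0.113
t 24.35 tcp [0.4431 0.1473 0.051 ] J [  38.   19.  -34.   -0.  -37. -125.] F [-0.2  0.4 -0.5] w 0.113
 shift units [ 0.58  0.03 -0.02]  turn units [-0.02  0.02 -0.  ]
```

View pics/s18.png

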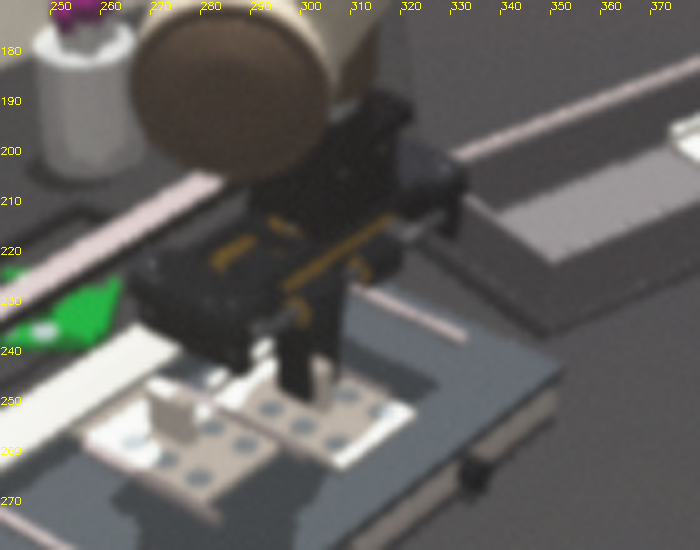

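```bash
python3 -m inch '[{"jaw":255,"x":0,"y":0,"z":0.3,"ax":0,"ay":0,"az":0},{"jaw":255,"x":0,"y":0,"z":0.6,"ax":0,"ay":0,"az":0},{"jaw":255,"x":0,"y":0,"z":0.7,"ax":0,"ay":0,"az":0},{"jaw":255,"x":0,"y":0,"z":0.3,"ax":0,"ay":0,"az":0},{"jaw":255,"x":0.03,"y":-0.3,"z":0.02,"ax":0,"ay":0,"az":-0.1},{"jaw":255,"x":0.03,"y":-0.7,"z":0.02,"ax":0,"ay":0,"az":-0.2},{"jaw":255,"x":0.03,"y":-0.8,"z":0.02,"ax":0,"ay":0,"az":-0.2},{"jaw":255,"x":0.03,"y":-0.8,"z":0.02,"ax":0,"ay":0,"az":-0.2},{"jaw":255,"x":0.03,"y":-0.8,"z":0.02,"ax":0,"ay":0,"az":-0.2},{"jaw":255,"x":0.03,"y":-0.8,"z":0.02,"ax":0,"ay":0,"az":-0.2},{"jaw":255,"x":0.03,"y":-0.7,"z":0.02,"ax":0,"ay":0,"az":-0.2},{"jaw":255,"x":0,"y":0,"z":0,"ax":0,"ay":0,"az":0}]'
python3 -c "
from to import *
to(W(BX,(0,0,.10)),BX[2]+90)
crop('side',280,110,160,130,'s19',4)
"
```

```text
time_s: 25.9
tcp_pos: [0.4475, -0.1614, 0.1681]
ee_rot: [[-0.983, 0.184, -0.015], [0.184, 0.983, 0.001], [0.015, -0.002, -1.0]]
wrist_force: [-0.1, 0.2, -0.5]
gripper_width: 0.113
t 25.9 tcp [ 0.4475 -0.1614  0.1681] J [  -0.   11.  -24.   -0.  -56. -100.] F [-0.1  0.2 -0.5] w 0.113
 shift units [ 0.18 -0.41 -1.13]  turn units [-0.01 -0.09 -0.05]
```

View pics/s19.png

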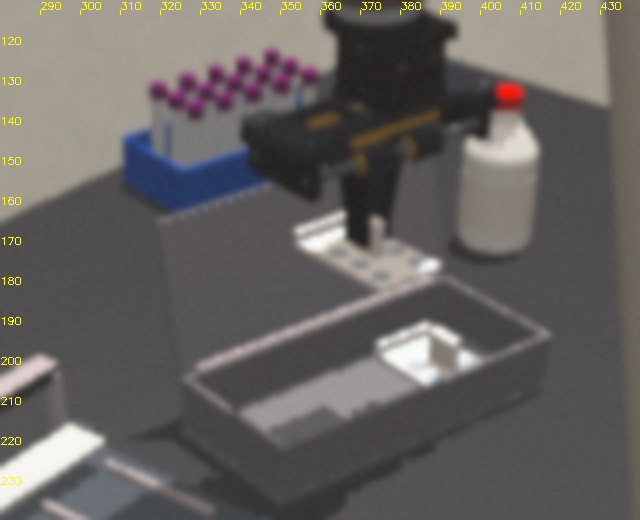

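```bash
python3 -m inch '[{"jaw":255,"x":0.18,"y":-0.41,"z":-0.2,"ax":-0.01,"ay":-0.09,"az":-0.05},{"jaw":255,"x":0,"y":0,"z":-0.5,"ax":0,"ay":0,"az":0},{"jaw":255,"x":-0.02,"y":0,"z":-0.5,"ax":0,"ay":0,"az":0},{"jaw":255,"x":0,"y":0,"z":0,"ax":0,"ay":0,"az":0}]'
python3 -c "
from to import *
to(W(BX,(0,0,.05)),BX[2]+90)
"
```

```text
time_s: 26.45
tcp_pos: [0.4547, -0.184, 0.0922]
ee_rot: [[-0.982, 0.19, -0.004], [0.19, 0.982, 0.001], [0.004, 0.0, -1.0]]
wrist_force: [-0.9, -0.3, 0.0]
gripper_width: 0.11
t 26.45 tcp [ 0.4547 -0.184   0.0922] J [ -3.  17. -28.  -0. -45. -98.] F [-0.9 -0.3  0. ] w 0.11
 shift units [ 0.06 -0.04 -0.7 ]  turn units [-0.01 -0.02 -0.01]
```

```bash
python3 -m inch '[{"jaw":255,"x":0.04,"y":-0.04,"z":-0.35,"ax":-0.01,"ay":-0.02,"az":-0.01},{"jaw":255,"x":-0.02,"y":0,"z":-0.35,"ax":0,"ay":0,"az":0},{"jaw":255,"x":0,"y":0,"z":-0.15,"ax":0,"ay":0,"az":0},{"jaw":255,"x":0,"y":0,"z":0,"ax":0,"ay":0,"az":0}]'
python3 -c "
from to import *
to(W(BX,(0,0,.0215)),BX[2]+90)
"
```

```text
time_s: 26.95
tcp_pos: [0.4592, -0.1852, 0.0439]
ee_rot: [[-0.983, 0.186, 0.006], [0.186, 0.983, -0.002], [-0.007, -0.001, -1.0]]
wrist_force: [0.7, 0.4, -1.1]
gripper_width: 0.113
t 26.95 tcp [ 0.4592 -0.1852  0.0439] J [ -3.  22. -31.   0. -37. -98.] F [ 0.7  0.4 -1.1] w 0.113
 shift units [-0.02 -0.01 -0.37]  turn units [ 0.01  0.04 -0.03]
```

```bash
python3 -m inch '[{"jaw":255,"x":-0.02,"y":-0.01,"z":-0.18,"ax":0.01,"ay":0.04,"az":-0.03},{"jaw":255,"x":0,"y":0,"z":-0.17,"ax":0,"ay":0,"az":0},{"jaw":255,"x":0,"y":0,"z":0,"ax":0,"ay":0,"az":0},{"jaw":255,"x":0,"y":0,"z":0,"ax":0,"ay":0,"az":0}]'
python3 -c "
from to import *
to(W(BX,(0,0,.0215)),BX[2]+90)
crop('side',310,120,130,110,'s20',5)
"
```

```text
time_s: 27.45
tcp_pos: [0.4595, -0.1859, 0.0233]
ee_rot: [[-0.982, 0.191, 0.003], [0.191, 0.982, -0.001], [-0.003, -0.0, -1.0]]
wrist_force: [-0.6, -0.2, -0.9]
gripper_width: 0.12
t 27.45 tcp [ 0.4595 -0.1859  0.0233] J [ -3.  24. -32.   0. -34. -98.] F [-0.6 -0.2 -0.9] w 0.12
 shift units [-0.02 -0.   -0.03]  turn units [ 0.01  0.02 -0.01]
```

View pics/s20.png

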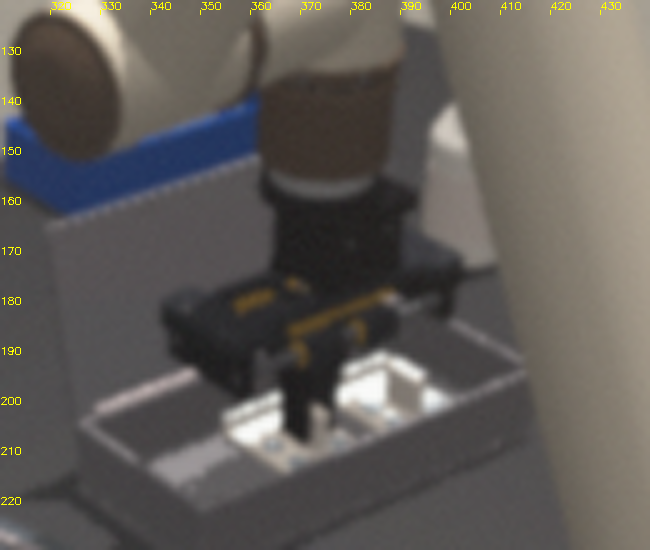

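Seated beside the first plate. I release and rise.

```bash
python3 -m inch '[{"jaw":255,"x":0.0,"y":0,"z":-0.03,"ax":0,"ay":0,"az":0},{"jaw":165,"x":0,"y":0,"z":0,"ax":0,"ay":0,"az":0},{"jaw":165,"x":0,"y":0,"z":0,"ax":0,"ay":0,"az":0},{"jaw":165,"x":0,"y":0,"z":0,"ax":0,"ay":0,"az":0},{"jaw":165,"x":0,"y":0,"z":0.3,"ax":0,"ay":0,"az":0},{"jaw":165,"x":0,"y":0,"z":0.6,"ax":0,"ay":0,"az":0},{"jaw":165,"x":0,"y":0,"z":0.8,"ax":0,"ay":0,"az":0},{"jaw":165,"x":0,"y":0,"z":0.7,"ax":0,"ay":0,"az":0},{"jaw":165,"x":0,"y":0,"z":0,"ax":0,"ay":0,"az":0}]'
python3 -c "
from to import *
to((.475,.2165,.17),SH[2]+90)
crop('side',220,130,200,150,'s21',4)
"
```

```text
time_s: 28.62
tcp_pos: [0.4593, -0.186, 0.1707]
ee_rot: [[-0.982, 0.191, 0.004], [0.191, 0.982, -0.002], [-0.004, -0.001, -1.0]]
wrist_force: [-0.3, 0.5, 0.2]
gripper_width: 0.352
t 28.62 tcp [ 0.4593 -0.186   0.1707] J [ -3.  12. -22.   0. -56. -98.] F [-0.3  0.5  0.2] w 0.352
 shift units [ 0.26  6.71 -0.01]  turn units [0.01 0.02 1.42]
```

View pics/s21.png

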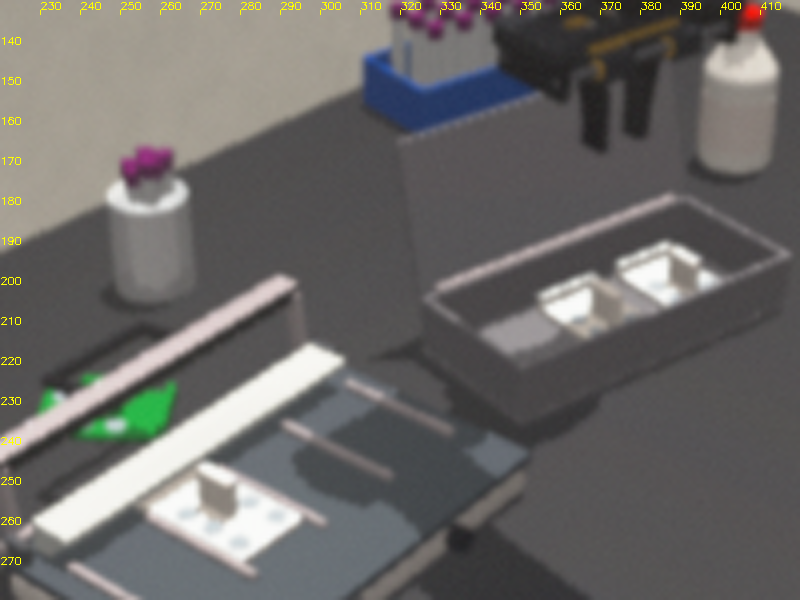

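```bash
python3 -m inch '[{"jaw":128,"x":0.05,"y":0.5,"z":0.03,"ax":0,"ay":0,"az":0.16},{"jaw":128,"x":0.05,"y":0.8,"z":0.03,"ax":0,"ay":0,"az":0.16},{"jaw":128,"x":0.05,"y":0.82,"z":0.03,"ax":0,"ay":0,"az":0.16},{"jaw":128,"x":0.05,"y":0.82,"z":0.03,"ax":0,"ay":0,"az":0.16},{"jaw":128,"x":0.05,"y":0.82,"z":0.03,"ax":0,"ay":0,"az":0.16},{"jaw":128,"x":0.05,"y":0.82,"z":0.03,"ax":0,"ay":0,"az":0.16},{"jaw":128,"x":0.05,"y":0.82,"z":0.03,"ax":0,"ay":0,"az":0.16},{"jaw":128,"x":0.05,"y":0.7,"z":0.03,"ax":0,"ay":0,"az":0.16},{"jaw":128,"x":0.05,"y":0.3,"z":0.03,"ax":0,"ay":0,"az":0.16},{"jaw":128,"x":0,"y":0,"z":0,"ax":0,"ay":0,"az":0}]'
python3 -c "
from to import *
to((.475,.2165,.1),SH[2]+90)
crop('top',205,180,120,90,'t22',6)
"
```

```text
time_s: 29.92
tcp_pos: [0.4755, 0.2073, 0.1704]
ee_rot: [[-0.998, -0.063, -0.026], [-0.063, 0.998, -0.013], [0.027, -0.011, -1.0]]
wrist_force: [0.0, -0.2, 0.2]
gripper_width: 0.499
t 29.93 tcp [0.4755 0.2073 0.1704] J [  41.   15.  -17.   -0.  -59. -127.] F [ 0.  -0.2  0.2] w 0.499
 shift units [-0.01  0.15 -1.17]  turn units [ 0.07 -0.15 -0.04]
```

View pics/t22.png

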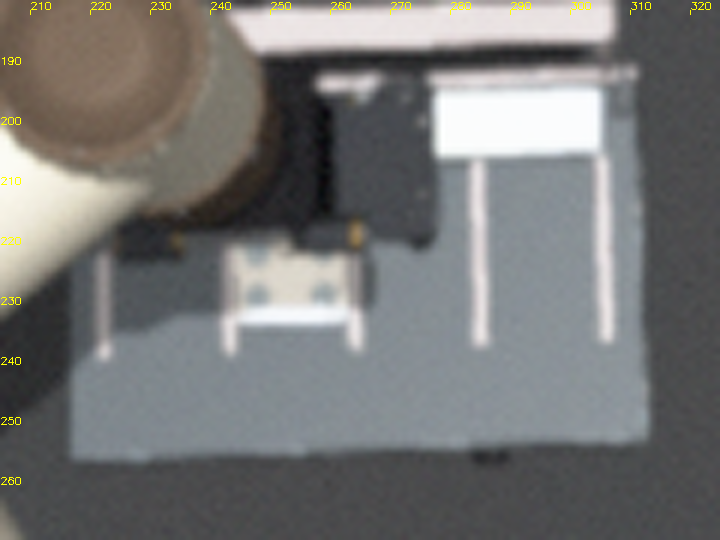

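The last plate is in its bay as before, front edge at top (253,234).

```bash
python3 -m inch '[{"jaw":128,"x":-0.01,"y":0.15,"z":-0.4,"ax":0.07,"ay":-0.15,"az":-0.04},{"jaw":128,"x":-0.02,"y":0,"z":-0.6,"ax":0,"ay":0.02,"az":0},{"jaw":128,"x":-0.02,"y":0,"z":-0.4,"ax":0,"ay":0.02,"az":0},{"jaw":128,"x":0,"y":0,"z":0,"ax":0,"ay":0,"az":0}]'
python3 -c "
from to import *
to((.475,.2165,.05),SH[2]+90)
"
```

```text
time_s: 30.48
tcp_pos: [0.471, 0.2092, 0.0837]
ee_rot: [[-0.999, -0.046, -0.009], [-0.046, 0.999, -0.002], [0.009, -0.002, -1.0]]
wrist_force: [-0.6, -0.1, -0.3]
gripper_width: 0.498
t 30.48 tcp [0.471  0.2092 0.0837] J [  42.   20.  -25.   -0.  -45. -129.] F [-0.6 -0.1 -0.3] w 0.498
 shift units [ 0.07  0.12 -0.56]  turn units [ 0.01 -0.05  0.05]
```

```bash
python3 -m inch '[{"jaw":128,"x":0.07,"y":0.12,"z":-0.15,"ax":0.01,"ay":-0.05,"az":0.05},{"jaw":128,"x":0,"y":0,"z":-0.2,"ax":0,"ay":0,"az":0},{"jaw":128,"x":0,"y":0,"z":-0.15,"ax":0,"ay":0,"az":0},{"jaw":128,"x":0,"y":0,"z":0,"ax":0,"ay":0,"az":0}]'
python3 -c "
from to import *
to((.475,.2165,.05),SH[2]+90)
crop('side',220,170,140,110,'s23',5)
"
```

```text
time_s: 30.98
tcp_pos: [0.477, 0.2165, 0.0541]
ee_rot: [[-0.999, -0.054, 0.004], [-0.054, 0.999, 0.002], [-0.004, 0.002, -1.0]]
wrist_force: [0.6, -1.0, -0.4]
gripper_width: 0.497
t 30.98 tcp [0.477  0.2165 0.0541] J [  42.   23.  -26.    0.  -41. -129.] F [ 0.6 -1.  -0.4] w 0.497
 shift units [-0.03  0.   -0.07]  turn units [-0.01  0.02  0.01]
```

View pics/s23.png

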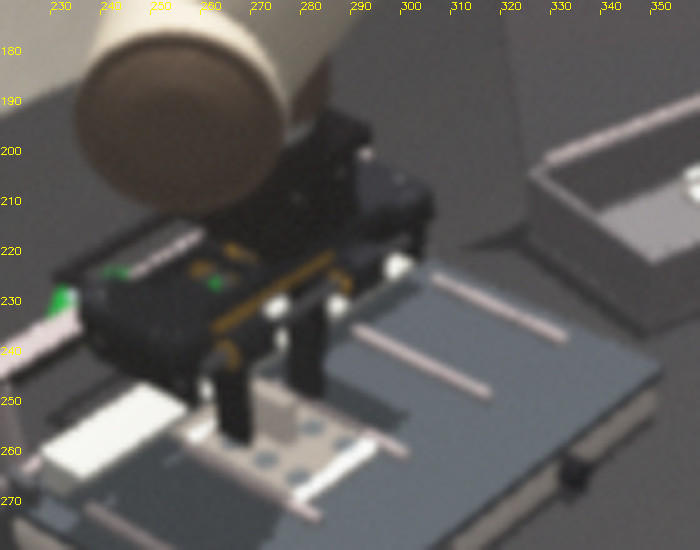

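```bash
python3 -m inch '[{"jaw":128,"x":-0.03,"y":0,"z":-0.08,"ax":0,"ay":0.02,"az":0.01},{"jaw":255,"x":0,"y":0,"z":0,"ax":0,"ay":0,"az":0},{"jaw":255,"x":0,"y":0,"z":0,"ax":0,"ay":0,"az":0},{"jaw":255,"x":0,"y":0,"z":0,"ax":0,"ay":0,"az":0},{"jaw":255,"x":0,"y":0,"z":0,"ax":0,"ay":0,"az":0},{"jaw":255,"x":-0.15,"y":-0.01,"z":0,"ax":0,"ay":0,"az":0},{"jaw":255,"x":-0.2,"y":-0.01,"z":0,"ax":0,"ay":0,"az":0},{"jaw":255,"x":-0.2,"y":-0.01,"z":0,"ax":0,"ay":0,"az":0},{"jaw":255,"x":0,"y":0,"z":0,"ax":0,"ay":0,"az":0}]'
python3 -c "
from to import *
to((.475,.2165,.05),SH[2]+90)
crop('side',220,170,140,110,'s24',5)
"
```

```text
time_s: 32.15
tcp_pos: [0.4401, 0.2151, 0.0505]
ee_rot: [[-0.998, -0.057, 0.002], [-0.057, 0.998, 0.004], [-0.003, 0.004, -1.0]]
wrist_force: [0.3, -0.6, -1.2]
gripper_width: 0.107
t 32.15 tcp [0.4401 0.2151 0.0505] J [  45.   21.  -31.   -0.  -38. -132.] F [ 0.3 -0.6 -1.2] w 0.107
 shift units [ 0.58  0.02 -0.01]  turn units [-0.02  0.01 -0.01]
```

View pics/s24.png

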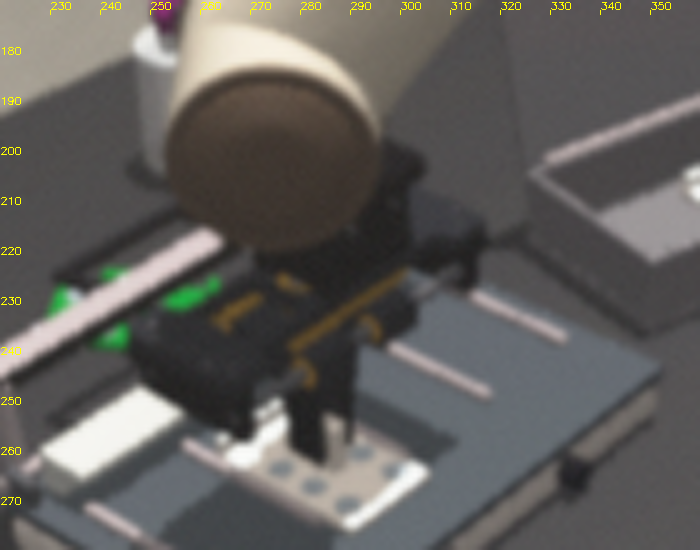

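```bash
python3 -m inch '[{"jaw":255,"x":0,"y":0,"z":0.3,"ax":0,"ay":0,"az":0},{"jaw":255,"x":0,"y":0,"z":0.6,"ax":0,"ay":0,"az":0},{"jaw":255,"x":0,"y":0,"z":0.7,"ax":0,"ay":0,"az":0},{"jaw":255,"x":0,"y":0,"z":0.3,"ax":0,"ay":0,"az":0},{"jaw":255,"x":0.08,"y":-0.3,"z":0.02,"ax":0,"ay":0,"az":-0.1},{"jaw":255,"x":0.08,"y":-0.7,"z":0.02,"ax":0,"ay":0,"az":-0.2},{"jaw":255,"x":0.08,"y":-0.8,"z":0.02,"ax":0,"ay":0,"az":-0.2},{"jaw":255,"x":0.08,"y":-0.8,"z":0.02,"ax":0,"ay":0,"az":-0.2},{"jaw":255,"x":0.08,"y":-0.8,"z":0.02,"ax":0,"ay":0,"az":-0.2},{"jaw":255,"x":0.08,"y":-0.8,"z":0.02,"ax":0,"ay":0,"az":-0.2},{"jaw":255,"x":0.05,"y":-0.5,"z":0.02,"ax":0,"ay":0,"az":-0.2},{"jaw":255,"x":0,"y":0,"z":0,"ax":0,"ay":0,"az":0}]'
python3 -c "
from to import *
to(W(BX,(0,0.085,.10)),BX[2]+90)
crop('side',280,110,160,130,'s25',4)
"
```

```text
time_s: 33.7
tcp_pos: [0.4649, -0.0826, 0.1671]
ee_rot: [[-0.983, 0.184, -0.017], [0.184, 0.983, -0.001], [0.016, -0.004, -1.0]]
wrist_force: [0.4, -0.5, -1.2]
gripper_width: 0.115
t 33.7 tcp [ 0.4649 -0.0826  0.1671] J [  10.   11.  -24.   -0.  -56. -110.] F [ 0.4 -0.5 -1.2] w 0.115
 shift units [ 0.16 -0.33 -1.12]  turn units [ 0.   -0.1  -0.04]
```

View pics/s25.png

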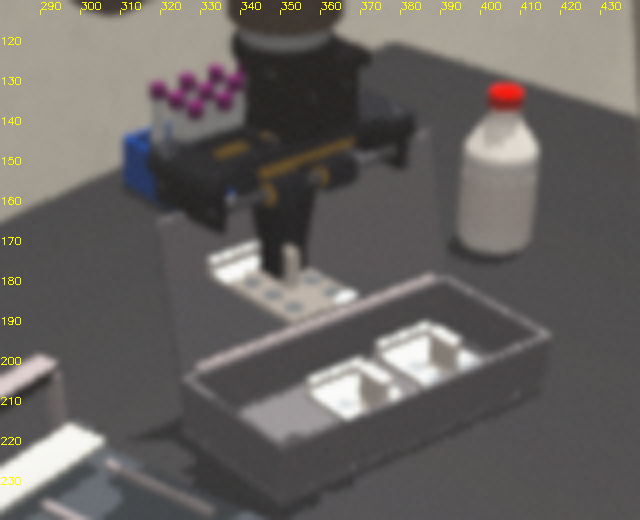

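```bash
python3 -m inch '[{"jaw":255,"x":0.16,"y":-0.33,"z":-0.2,"ax":0,"ay":-0.1,"az":-0.04},{"jaw":255,"x":0,"y":0,"z":-0.5,"ax":0,"ay":0,"az":0},{"jaw":255,"x":0,"y":0,"z":-0.5,"ax":0,"ay":0,"az":0},{"jaw":255,"x":0,"y":0,"z":0,"ax":0,"ay":0,"az":0}]'
python3 -c "
from to import *
to(W(BX,(0,0.085,.05)),BX[2]+90)
"
```

```text
time_s: 34.25
tcp_pos: [0.4729, -0.1004, 0.0917]
ee_rot: [[-0.982, 0.187, -0.002], [0.187, 0.982, -0.0], [0.002, -0.0, -1.0]]
wrist_force: [-0.7, 0.5, -0.5]
gripper_width: 0.11
t 34.25 tcp [ 0.4729 -0.1004  0.0917] J [   7.   17.  -29.   -0.  -44. -108.] F [-0.7  0.5 -0.5] w 0.11
 shift units [ 0.03 -0.04 -0.7 ]  turn units [ 0.   -0.01 -0.03]
```

```bash
python3 -m inch '[{"jaw":255,"x":0.01,"y":-0.04,"z":-0.35,"ax":0,"ay":-0.01,"az":-0.03},{"jaw":255,"x":-0.02,"y":0,"z":-0.35,"ax":0,"ay":0,"az":0},{"jaw":255,"x":0,"y":0,"z":-0.15,"ax":0,"ay":0,"az":0},{"jaw":255,"x":0,"y":0,"z":0,"ax":0,"ay":0,"az":0}]'
python3 -c "
from to import *
to(W(BX,(0,.085,.021)),BX[2]+90)
"
```

```text
time_s: 34.75
tcp_pos: [0.4757, -0.1009, 0.0434]
ee_rot: [[-0.982, 0.187, 0.007], [0.187, 0.982, -0.0], [-0.007, 0.001, -1.0]]
wrist_force: [0.5, -0.1, -0.2]
gripper_width: 0.112
t 34.75 tcp [ 0.4757 -0.1009  0.0434] J [   7.   21.  -32.    0.  -36. -108.] F [ 0.5 -0.1 -0.2] w 0.112
 shift units [-0.02 -0.03 -0.37]  turn units [ 0.    0.04 -0.03]
```

```bash
python3 -m inch '[{"jaw":255,"x":-0.02,"y":-0.03,"z":-0.18,"ax":0,"ay":0.04,"az":-0.03},{"jaw":255,"x":0,"y":0,"z":-0.19,"ax":0,"ay":0,"az":0},{"jaw":255,"x":0,"y":0,"z":0,"ax":0,"ay":0,"az":0},{"jaw":255,"x":0,"y":0,"z":0,"ax":0,"ay":0,"az":0}]'
python3 -c "
from to import *
to(W(BX,(0,0.085,.021)),BX[2]+90)
"
```

```text
time_s: 35.25
tcp_pos: [0.476, -0.1025, 0.0215]
ee_rot: [[-0.981, 0.192, 0.003], [0.192, 0.981, -0.0], [-0.003, 0.0, -1.0]]
wrist_force: [0.1, 0.9, -1.0]
gripper_width: 0.109
t 35.25 tcp [ 0.476  -0.1025  0.0215] J [   7.   23.  -33.    0.  -34. -108.] F [ 0.1  0.9 -1. ] w 0.109
 shift units [-0.03 -0.   -0.01]  turn units [ 0.    0.02 -0.  ]
```

```bash
python3 -m inch '[{"jaw":255,"x":0.0,"y":0,"z":-0.02,"ax":0,"ay":0,"az":0},{"jaw":165,"x":0,"y":0,"z":0,"ax":0,"ay":0,"az":0},{"jaw":165,"x":0,"y":0,"z":0,"ax":0,"ay":0,"az":0},{"jaw":165,"x":0,"y":0,"z":0,"ax":0,"ay":0,"az":0},{"jaw":165,"x":0,"y":0,"z":0.3,"ax":0,"ay":0,"az":0},{"jaw":165,"x":0,"y":0,"z":0.6,"ax":0,"ay":0,"az":0},{"jaw":165,"x":0,"y":0,"z":0.8,"ax":0,"ay":0,"az":0},{"jaw":165,"x":0,"y":0,"z":0.8,"ax":0,"ay":0,"az":0},{"jaw":165,"x":0,"y":0,"z":0.6,"ax":0,"ay":0,"az":0},{"jaw":165,"x":0,"y":0,"z":0,"ax":0,"ay":0,"az":0}]'
python3 -c "
from to import *
to(rodS(1.7)+[0,0,.13],SH[2])
crop('side',220,130,200,150,'s26',4);crop('top',200,170,230,100,'t26',3)
"
```

```text
time_s: 36.5
tcp_pos: [0.4754, -0.1028, 0.2134]
ee_rot: [[-0.982, 0.191, 0.005], [0.191, 0.982, -0.001], [-0.005, 0.0, -1.0]]
wrist_force: [0.2, 0.2, -1.7]
gripper_width: 0.351
t 36.5 tcp [ 0.4754 -0.1028  0.2134] J [   7.    9.  -19.    0.  -62. -108.] F [ 0.2  0.2 -1.7] w 0.351
 shift units [2.59 4.89 0.03]  turn units [ 0.02  0.02 -7.58]
```

View pics/s26.png

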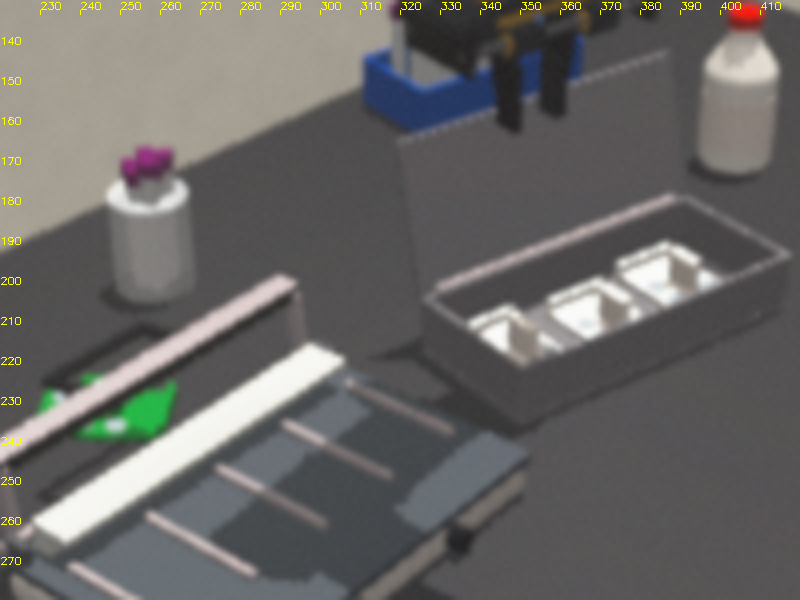

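View pics/t26.png

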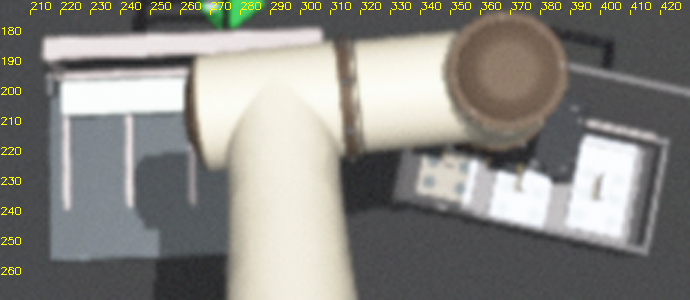

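All three plates lie in the box, and the shaker is empty. The middle plate may have shifted slightly, so I recheck after moving the arm off. Next I move to the clamp bar.

```bash
python3 -m inch '[{"jaw":165,"x":0.25,"y":0.5,"z":0.03,"ax":0,"ay":0,"az":-0.8},{"jaw":165,"x":0.3,"y":0.6,"z":0.03,"ax":0,"ay":0,"az":-0.95},{"jaw":165,"x":0.3,"y":0.6,"z":0.03,"ax":0,"ay":0,"az":-0.95},{"jaw":165,"x":0.3,"y":0.6,"z":0.03,"ax":0,"ay":0,"az":-0.95},{"jaw":165,"x":0.3,"y":0.6,"z":0.03,"ax":0,"ay":0,"az":-0.95},{"jaw":165,"x":0.3,"y":0.6,"z":0.03,"ax":0,"ay":0,"az":-0.95},{"jaw":165,"x":0.3,"y":0.6,"z":0.03,"ax":0,"ay":0,"az":-0.95},{"jaw":165,"x":0.3,"y":0.5,"z":0.03,"ax":0,"ay":0,"az":-0.9},{"jaw":165,"x":0,"y":0,"z":0,"ax":0,"ay":0,"az":0}]'
python3 -c "
from to import *
to(rodS(1.7)+[0,0,.03],SH[2])
crop('side',220,130,200,150,'s27',4);crop('top',180,120,250,150,'t27',3)
"
```

```text
time_s: 37.72
tcp_pos: [0.635, 0.0734, 0.1821]
ee_rot: [[-0.238, 0.97, -0.046], [0.954, 0.243, 0.178], [0.184, -0.001, -0.983]]
wrist_force: [-0.4, 0.0, 0.7]
gripper_width: 0.353
t 37.73 tcp [0.635  0.0734 0.1821] J [  16.   26.    5.  -11.  -69. -177.] F [-0.4  0.   0.7] w 0.353
 shift units [-0.07  1.96 -1.12]  turn units [-1.05 -0.17 -1.08]
```

View pics/s27.png

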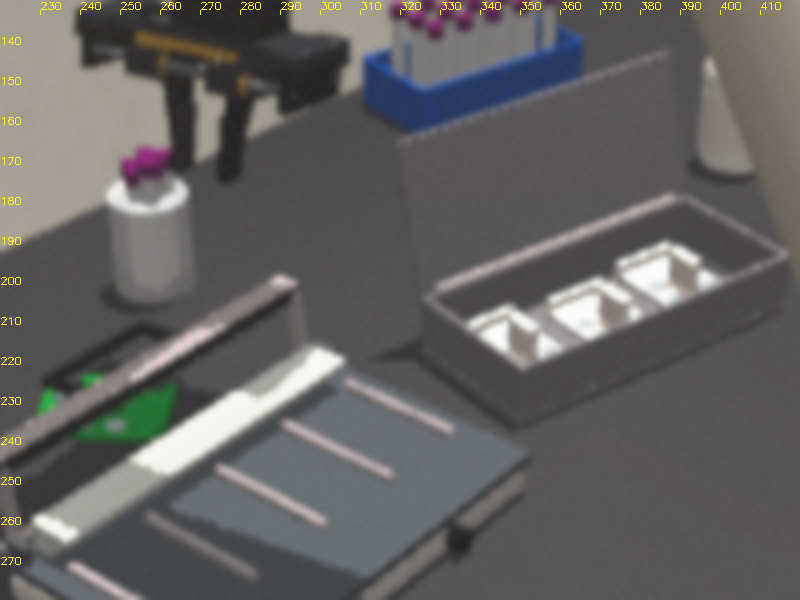

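View pics/t27.png

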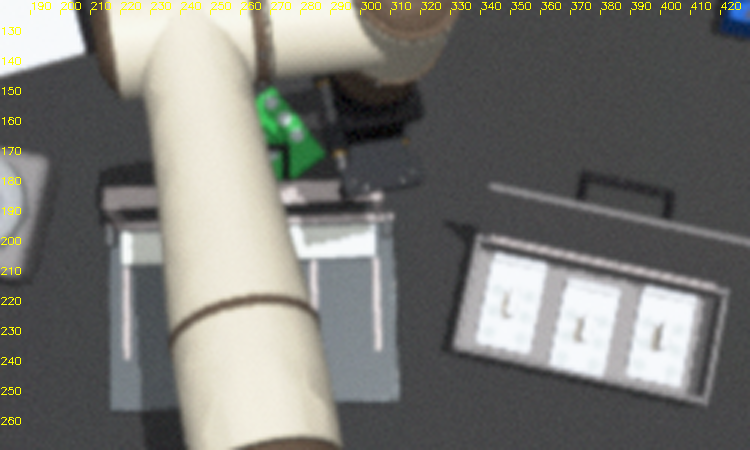

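The plates are in a row in the box, none touching: top (346,220), (372,229) and (399,235). J6 ran towards its range limit, so I turn the other way round and fix the tilt.

```bash
python3 -c "
from station import sense;print(sense()['joints'])"; python3 -m inch '[{"jaw":165,"x":0,"y":0.1,"z":0.4,"ax":0,"ay":0,"az":0.9},{"jaw":165,"x":0,"y":0.1,"z":0.3,"ax":0,"ay":0,"az":1},{"jaw":165,"x":0,"y":0.2,"z":0.2,"ax":0,"ay":0,"az":1},{"jaw":165,"x":0,"y":0.2,"z":0.1,"ax":0,"ay":0,"az":1},{"jaw":165,"x":0,"y":0.2,"z":0,"ax":0,"ay":0,"az":1},{"jaw":165,"x":0,"y":0.2,"z":0,"ax":0,"ay":0,"az":1},{"jaw":165,"x":0,"y":0.2,"z":0,"ax":0,"ay":0,"az":1},{"jaw":165,"x":0,"y":0.2,"z":0,"ax":0,"ay":0,"az":1},{"jaw":165,"x":0,"y":0.2,"z":0,"ax":0,"ay":0,"az":1},{"jaw":165,"x":0,"y":0,"z":0,"ax":0,"ay":0,"az":0}]'
python3 -c "
from to import *
to(rodS(1.7)+[0,0,.1],SH[2])
"
```

```text
[  15.76733746   26.02141088    4.60310366  -11.34229531  -68.67001646
 -177.40432761]
time_s: 39.08
tcp_pos: [0.6237, 0.1793, 0.2459]
ee_rot: [[-0.94, -0.293, -0.174], [-0.287, 0.956, -0.062], [0.184, -0.008, -0.983]]
wrist_force: [-0.9, -1.1, -0.1]
gripper_width: 0.353
t 39.08 tcp [0.6237 0.1793 0.2459] J [  29.   30.   16.   -2.  -87. -102.] F [-0.9 -1.1 -0.1] w 0.353
 shift units [ 0.12  0.19 -1.01]  turn units [ 0.97 -0.61  7.59]
```

```bash
python3 -m inch '[{"jaw":165,"x":0,"y":0,"z":0,"ax":0.18,"ay":-0.5,"az":0},{"jaw":165,"x":0,"y":0,"z":0,"ax":0.18,"ay":-0.5,"az":0},{"jaw":165,"x":0,"y":0,"z":0,"ax":0,"ay":0,"az":0.9},{"jaw":165,"x":0,"y":0,"z":0,"ax":0,"ay":0,"az":1},{"jaw":165,"x":0,"y":0,"z":0,"ax":0,"ay":0,"az":1},{"jaw":165,"x":0,"y":0,"z":0,"ax":0,"ay":0,"az":1},{"jaw":165,"x":0,"y":0,"z":0,"ax":0,"ay":0,"az":1},{"jaw":165,"x":0,"y":0,"z":0,"ax":0,"ay":0,"az":1},{"jaw":165,"x":0,"y":0,"z":0,"ax":0,"ay":0,"az":1},{"jaw":165,"x":0,"y":0,"z":0,"ax":0,"ay":0,"az":0.5},{"jaw":165,"x":0,"y":0,"z":0,"ax":0,"ay":0,"az":0}]'
python3 -c "
from to import *
to(rodS(1.7)+[0,0,.1],SH[2])
"
```

```text
time_s: 40.45
tcp_pos: [0.617, 0.174, 0.2485]
ee_rot: [[0.027, -1.0, -0.003], [-1.0, -0.027, 0.006], [-0.006, 0.003, -1.0]]
wrist_force: [0.0, -0.1, -0.2]
gripper_width: 0.358
t 40.45 tcp [0.617  0.174  0.2485] J [ 30.  23.   5.  -0. -73. -28.] F [ 0.  -0.1 -0.2] w 0.358
 shift units [ 0.23  0.28 -1.06]  turn units [-0.03 -0.02  0.16]
```

```bash
python3 -m inch '[{"jaw":150,"x":0.23,"y":0.28,"z":-0.3,"ax":-0.03,"ay":-0.02,"az":0.16},{"jaw":150,"x":0,"y":0,"z":-0.6,"ax":0,"ay":0,"az":0},{"jaw":150,"x":-0.02,"y":0,"z":-0.6,"ax":0,"ay":0,"az":0},{"jaw":150,"x":0,"y":0,"z":0,"ax":0,"ay":0,"az":0}]'
python3 -c "
from to import *
to(rodS(1.7)+[0,0,-.012],SH[2])
P=[rodS(1.7)+Rz(np.radians(SH[2]))@[0,y,0] for y in(-.045,.045)]
crop('side',200,140,140,120,'s28',5,None,proj('side',P))
"
```

```text
time_s: 40.95
tcp_pos: [0.6292, 0.19, 0.1584]
ee_rot: [[0.042, -0.999, 0.003], [-0.999, -0.042, 0.002], [-0.002, -0.004, -1.0]]
wrist_force: [0.8, -1.7, 0.6]
gripper_width: 0.41
t 40.95 tcp [0.6292 0.19   0.1584] J [ 31.  28.   0.   0. -62. -28.] F [ 0.8 -1.7  0.6] w 0.41
 shift units [ 0.02  0.01 -1.42]  turn units [-0.01  0.02  0.08]
```

View pics/s28.png

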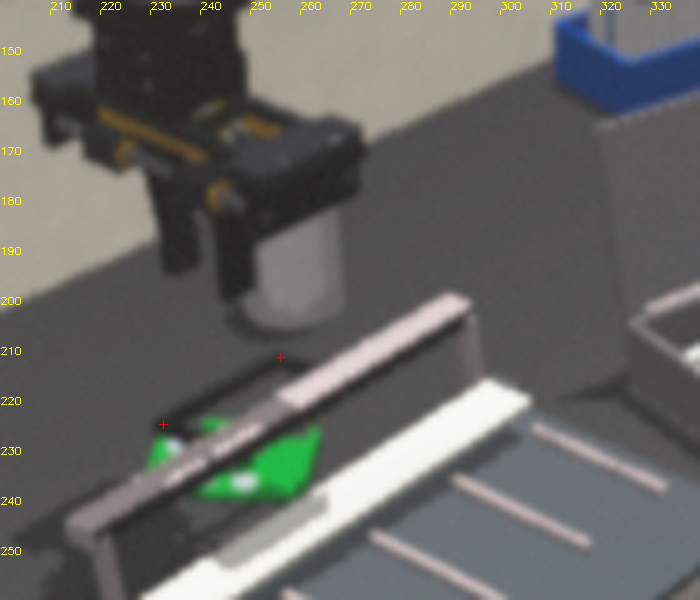

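The rod sits where predicted. I descend.

```bash
python3 -m inch '[{"jaw":155,"x":0.02,"y":0,"z":-0.5,"ax":0,"ay":0.02,"az":0.08},{"jaw":155,"x":-0.04,"y":0,"z":-0.5,"ax":0,"ay":0.03,"az":0},{"jaw":155,"x":-0.02,"y":0,"z":-0.25,"ax":0,"ay":0,"az":0},{"jaw":155,"x":0,"y":0,"z":0,"ax":0,"ay":0,"az":0}]'
python3 -c "
from to import *
to(rodS(1.7)+[0,0,-.014],SH[2])
"
```

```text
time_s: 41.5
tcp_pos: [0.634, 0.1922, 0.0944]
ee_rot: [[0.054, -0.998, 0.015], [-0.999, -0.054, 0.01], [-0.009, -0.016, -1.0]]
wrist_force: [0.1, -1.4, -0.9]
gripper_width: 0.393
t 41.5 tcp [0.634  0.1922 0.0944] J [ 31.  31.  -4.  -0. -54. -28.] F [ 0.1 -1.4 -0.9] w 0.393
 shift units [-0.06 -0.02 -0.39]  turn units [-0.05  0.09  0.01]
```

```bash
python3 -m inch '[{"jaw":155,"x":-0.06,"y":-0.02,"z":-0.2,"ax":-0.05,"ay":0.09,"az":0},{"jaw":155,"x":-0.01,"y":0,"z":-0.2,"ax":0,"ay":0,"az":0},{"jaw":155,"x":0,"y":0,"z":0,"ax":0,"ay":0,"az":0},{"jaw":255,"x":0,"y":0,"z":0,"ax":0,"ay":0,"az":0},{"jaw":255,"x":0,"y":0,"z":0,"ax":0,"ay":0,"az":0},{"jaw":255,"x":0,"y":0,"z":0,"ax":0,"ay":0,"az":0}]'
python3 -c "
from to import *
to(rodS(1.7)+[0,0,-.014],SH[2])
crop('side',200,140,140,120,'s29',5)
p=[rodS(t) for t in np.arange(1.7,-.05,-.17)]
print((np.diff(p,axis=0)/.06).round(2).tolist())"
```

```text
time_s: 42.25
tcp_pos: [0.6312, 0.1918, 0.0728]
ee_rot: [[0.054, -0.999, 0.004], [-0.999, -0.054, 0.002], [-0.002, -0.004, -1.0]]
wrist_force: [-8.1, 2.5, 5.2]
gripper_width: 0.14
t 42.25 tcp [0.6312 0.1918 0.0728] J [ 31.  33.  -5.  -0. -52. -28.] F [-8.1  2.5  5.2] w 0.14
 shift units [-0.01 -0.02 -0.03]  turn units [-0.01  0.02  0.01]
[[-0.14, -0.01, 0.19], [-0.17, -0.01, 0.17], [-0.2, -0.01, 0.13], [-0.22, -0.01, 0.1], [-0.23, -0.01, 0.06], [-0.24, -0.01, 0.02], [-0.24, -0.01, -0.02], [-0.23, -0.01, -0.06], [-0.22, -0.01, -0.1], [-0.2, -0.01, -0.13]]
```

View pics/s29.png

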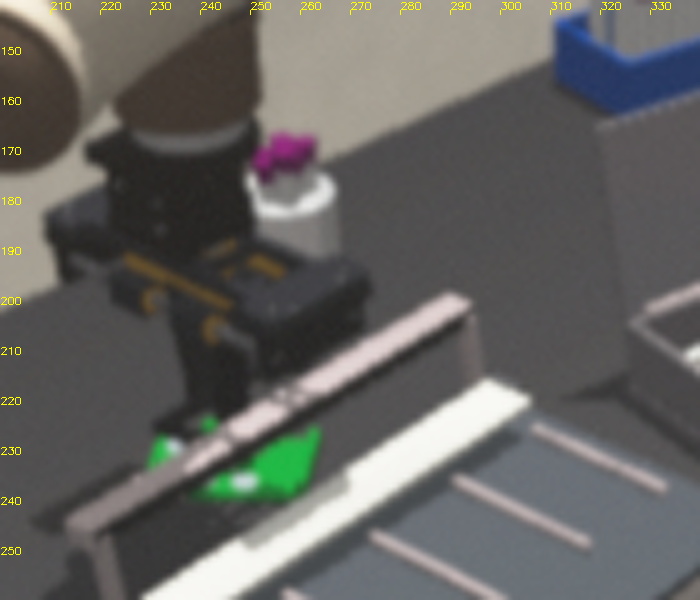

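```bash
python3 -m inch '[{"jaw":255,"x":0,"y":0,"z":0,"ax":0,"ay":0,"az":0},{"jaw":255,"x":-0.12,"y":-0.01,"z":0.17,"ax":0,"ay":0,"az":0},{"jaw":255,"x":-0.17,"y":-0.01,"z":0.17,"ax":0,"ay":0,"az":0},{"jaw":255,"x":-0.2,"y":-0.01,"z":0.13,"ax":0,"ay":0,"az":0},{"jaw":255,"x":-0.22,"y":-0.01,"z":0.1,"ax":0,"ay":0,"az":0}]'
python3 -c "
from to import *
to(rodS(1.)+[0,0,-.014],SH[2])
crop('side',200,140,140,120,'s30',5)
p=np.array(sense()['tcp_pos']);print([ (t,(rodS(t)-p).round(3)) for t in (1.4,1.2,1,.8)])
"
```

```text
time_s: 42.92
tcp_pos: [0.5887, 0.1894, 0.1102]
ee_rot: [[0.054, -0.999, 0.009], [-0.999, -0.054, 0.004], [-0.004, -0.01, -1.0]]
wrist_force: [3.6, -1.3, -0.3]
gripper_width: 0.101
t 42.92 tcp [0.5887 0.1894 0.1102] J [ 33.  27. -10.   0. -53. -30.] F [ 3.6 -1.3 -0.3] w 0.101
 shift units [-0.05 -0.02 -0.05]  turn units [-0.02  0.05  0.01]
[(1.4, array([ 0.028,  0.001, -0.006])), (1.2, array([ 0.014, -0.   ,  0.003])), (1, array([-0.001, -0.001,  0.01 ])), (0.8, array([-0.018, -0.002,  0.014]))]
```

View pics/s30.png

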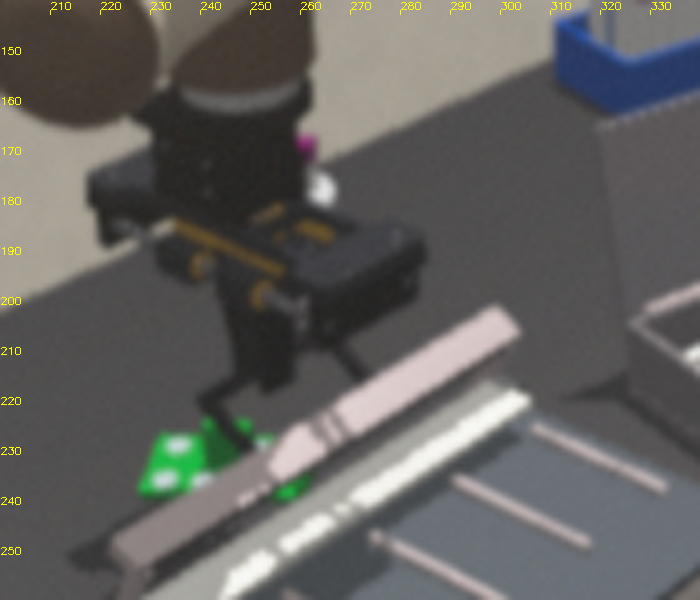

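```bash
python3 -m inch '[{"jaw":255,"x":-0.23,"y":-0.01,"z":0.05,"ax":0,"ay":0.04,"az":0},{"jaw":255,"x":-0.24,"y":-0.01,"z":0.02,"ax":0,"ay":0,"az":0},{"jaw":255,"x":-0.24,"y":-0.01,"z":-0.03,"ax":0,"ay":0,"az":0},{"jaw":255,"x":-0.23,"y":-0.01,"z":-0.06,"ax":0,"ay":0,"az":0},{"jaw":255,"x":-0.2,"y":-0.01,"z":-0.1,"ax":0,"ay":0,"az":0},{"jaw":255,"x":0,"y":0,"z":0,"ax":0,"ay":0,"az":0}]'
python3 -c "
from to import *
to(rodS(.05)+[0,0,-.012],SH[2])
p=np.array(sense()['tcp_pos']);print([ (t,(rodS(t)-p).round(3)) for t in (.3,.2,.1,0)])
"
```

```text
time_s: 43.72
tcp_pos: [0.5146, 0.1856, 0.1071]
ee_rot: [[0.055, -0.998, 0.006], [-0.998, -0.055, 0.005], [-0.005, -0.006, -1.0]]
wrist_force: [1.3, 0.1, -2.0]
gripper_width: 0.105
t 43.73 tcp [0.5146 0.1856 0.1071] J [ 37.  21. -20.  -0. -49. -34.] F [ 1.3  0.1 -2. ] w 0.105
 shift units [-0.09 -0.03 -0.16]  turn units [-0.03  0.03  0.  ]
[(0.3, array([ 0.013, -0.001,  0.013])), (0.2, array([ 0.005, -0.001,  0.009])), (0.1, array([-0.002, -0.001,  0.005])), (0, array([-0.009, -0.002, -0.   ]))]
```

```bash
python3 -m inch '[{"jaw":255,"x":-0.07,"y":0,"z":-0.08,"ax":0,"ay":0,"az":0},{"jaw":255,"x":-0.07,"y":0,"z":-0.1,"ax":0,"ay":0,"az":0},{"jaw":255,"x":0,"y":0,"z":0,"ax":0,"ay":0,"az":0},{"jaw":165,"x":0,"y":0,"z":0,"ax":0,"ay":0,"az":0},{"jaw":165,"x":0,"y":0,"z":0,"ax":0,"ay":0,"az":0},{"jaw":165,"x":0,"y":0,"z":0,"ax":0,"ay":0,"az":0},{"jaw":165,"x":0,"y":0,"z":0.4,"ax":0,"ay":0,"az":0},{"jaw":165,"x":0,"y":0,"z":0.8,"ax":0,"ay":0,"az":0},{"jaw":165,"x":0,"y":0,"z":0.8,"ax":0,"ay":0,"az":0},{"jaw":165,"x":0,"y":0,"z":0.3,"ax":0,"ay":0,"az":0},{"jaw":165,"x":0,"y":0,"z":0,"ax":0,"ay":0,"az":0}]'
python3 -c "
from to import *
to(rodB(1.8)+[0,0,.09],BX[2])
P=[rodS(0)+Rz(np.radians(SH[2]))@[0,y,0] for y in(-.045,.045)]
crop('side',200,140,160,140,'s31',5,None,proj('side',P))
"
```

```text
time_s: 45.1
tcp_pos: [0.501, 0.1839, 0.2374]
ee_rot: [[0.056, -0.998, -0.008], [-0.998, -0.056, -0.003], [0.003, 0.008, -1.0]]
wrist_force: [-0.4, -0.1, -0.6]
gripper_width: 0.351
t 45.1 tcp [0.501  0.1839 0.2374] J [ 37.  13. -11.  -0. -67. -34.] F [-0.4 -0.1 -0.6] w 0.351
 shift units [ 1.47 -6.59 -0.22]  turn units [ 0.01 -0.05 -1.43]
```

View pics/s31.png

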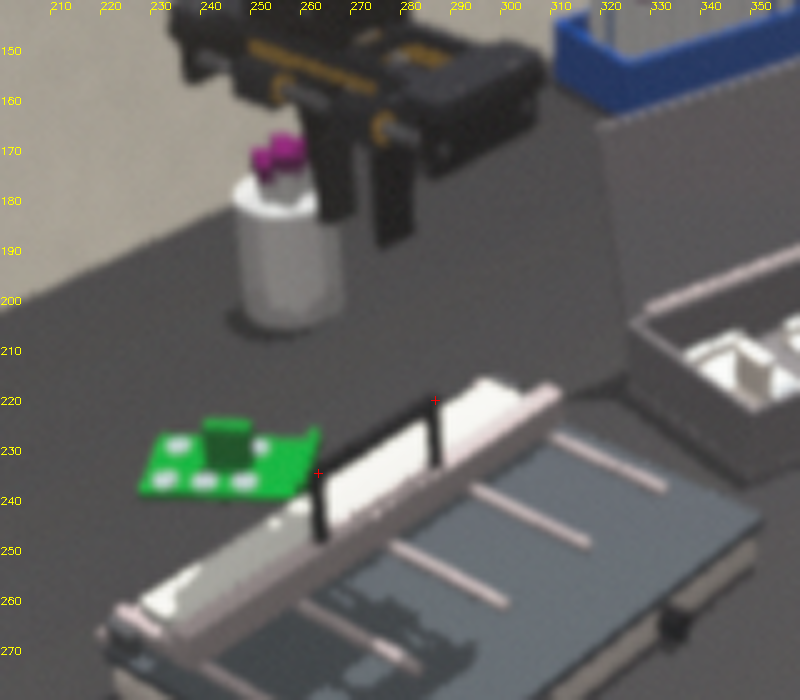

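The bar is down, its rod matches the predicted crosses, and the green piece is unmoved. Next I go to the lid handle.

```bash
python3 -m inch '[{"jaw":165,"x":0.2,"y":-0.5,"z":0.1,"ax":0,"ay":0,"az":-0.15},{"jaw":165,"x":0.2,"y":-0.8,"z":0.06,"ax":0,"ay":0,"az":-0.15},{"jaw":165,"x":0.2,"y":-0.82,"z":0.06,"ax":0,"ay":0,"az":-0.15},{"jaw":165,"x":0.2,"y":-0.82,"z":0.06,"ax":0,"ay":0,"az":-0.15},{"jaw":165,"x":0.2,"y":-0.82,"z":0.06,"ax":0,"ay":0,"az":-0.15},{"jaw":165,"x":0.2,"y":-0.82,"z":0.06,"ax":0,"ay":0,"az":-0.15},{"jaw":165,"x":0.2,"y":-0.8,"z":0.06,"ax":0,"ay":0,"az":-0.15},{"jaw":165,"x":0.15,"y":-0.6,"z":0.06,"ax":0,"ay":0,"az":-0.15},{"jaw":165,"x":0,"y":-0.3,"z":0,"ax":0,"ay":0,"az":-0.15},{"jaw":165,"x":0,"y":0,"z":0,"ax":0,"ay":0,"az":0}]'
python3 -c "
from to import *
to(rodB(1.8)+[0,0,.04],BX[2])
P=[rodB(1.8)+Rz(np.radians(BX[2]))@[0,y,0] for y in(-.045,.045)]
crop('top',310,130,130,140,'t32',4,None,proj('top',P));crop('side',300,90,130,140,'s32',4)
"
```

```text
time_s: 46.4
tcp_pos: [0.5875, -0.2041, 0.2472]
ee_rot: [[-0.185, -0.982, -0.046], [-0.983, 0.185, 0.001], [0.008, 0.045, -0.999]]
wrist_force: [0.0, 1.0, 0.4]
gripper_width: 0.358
t 46.4 tcp [ 0.5875 -0.2041  0.2472] J [ -4.  22.   4.   0. -75.  -6.] F [0.  1.  0.4] w 0.358
 shift units [ 0.03 -0.13 -1.22]  turn units [-0.01 -0.26 -0.04]
```

View pics/t32.png

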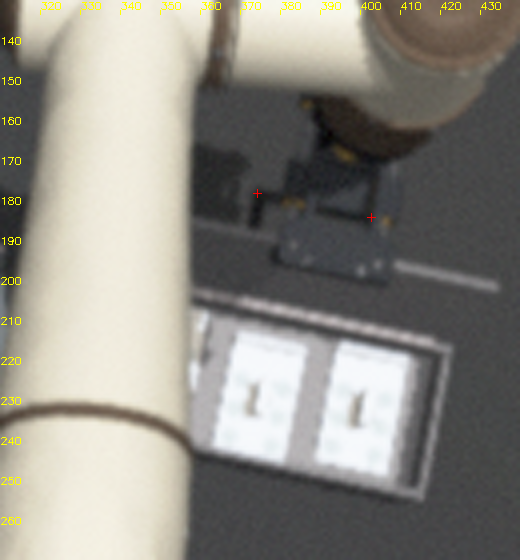

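View pics/s32.png

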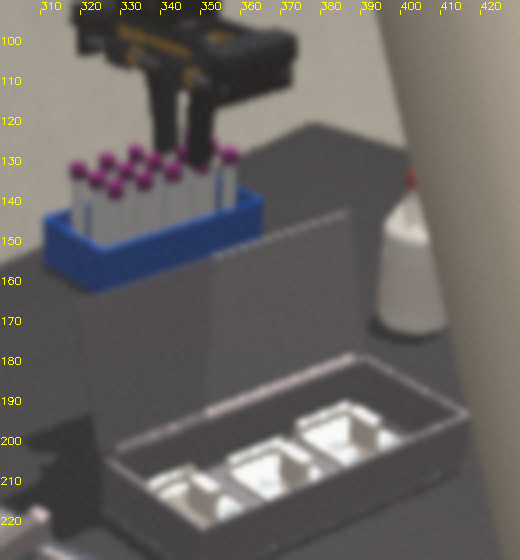

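```bash
python3 -m inch '[{"jaw":165,"x":0.03,"y":-0.13,"z":-0.3,"ax":-0.01,"ay":-0.26,"az":-0.04},{"jaw":165,"x":0,"y":0,"z":-0.5,"ax":0,"ay":0,"az":0},{"jaw":165,"x":0,"y":0,"z":-0.3,"ax":0,"ay":0,"az":0},{"jaw":165,"x":0,"y":0,"z":0,"ax":0,"ay":0,"az":0}]'
python3 -c "
from to import *
to(rodB(1.8)+[0,0,-.012],BX[2])
"
```

```text
time_s: 47.0
tcp_pos: [0.5895, -0.2047, 0.1814]
ee_rot: [[-0.181, -0.983, 0.004], [-0.983, 0.181, -0.0], [-0.0, -0.004, -1.0]]
wrist_force: [0.4, -0.3, 0.7]
gripper_width: 0.352
t 47.0 tcp [ 0.5895 -0.2047  0.1814] J [ -4.  24.  -3.  -0. -63.  -6.] F [ 0.4 -0.3  0.7] w 0.352
 shift units [-0.01 -0.12 -0.99]  turn units [ 0.    0.02 -0.06]
```

```bash
python3 -m inch '[{"jaw":165,"x":-0.02,"y":-0.12,"z":-0.3,"ax":0,"ay":0.02,"az":-0.06},{"jaw":165,"x":-0.03,"y":0,"z":-0.4,"ax":0,"ay":0,"az":0},{"jaw":165,"x":0,"y":0,"z":-0.2,"ax":0,"ay":0,"az":0},{"jaw":165,"x":0,"y":0,"z":0,"ax":0,"ay":0,"az":0}]'
python3 -c "
from to import *
to(rodB(1.8)+[0,0,-.012],BX[2])
"
```

```text
time_s: 47.5
tcp_pos: [0.5877, -0.2111, 0.127]
ee_rot: [[-0.19, -0.982, 0.004], [-0.982, 0.19, -0.001], [0.0, -0.004, -1.0]]
wrist_force: [-1.2, -0.1, 0.4]
gripper_width: 0.349
t 47.5 tcp [ 0.5877 -0.2111  0.127 ] J [ -5.  26.  -7.   0. -56.  -6.] F [-1.2 -0.1  0.4] w 0.349
 shift units [ 0.02 -0.01 -0.08]  turn units [ 0.01  0.02 -0.01]
```

```bash
python3 -m inch '[{"jaw":165,"x":0.02,"y":-0.01,"z":-0.1,"ax":0,"ay":0.02,"az":-0.01},{"jaw":255,"x":0,"y":0,"z":0,"ax":0,"ay":0,"az":0},{"jaw":255,"x":0,"y":0,"z":0,"ax":0,"ay":0,"az":0},{"jaw":255,"x":0,"y":0,"z":0,"ax":0,"ay":0,"az":0},{"jaw":255,"x":0,"y":0,"z":0,"ax":0,"ay":0,"az":0}]'
python3 -c "
from to import *
to(rodB(1.8)+[0,0,-.012],BX[2])
p=[rodB(t) for t in np.arange(1.8,-.05,-.18)]
print((np.diff(p,axis=0)/.06).round(2).tolist())"
```

```text
time_s: 48.12
tcp_pos: [0.589, -0.2118, 0.1226]
ee_rot: [[-0.192, -0.981, 0.001], [-0.981, 0.192, -0.001], [0.001, -0.001, -1.0]]
wrist_force: [0.0, 0.1, -1.1]
gripper_width: 0.104
t 48.12 tcp [ 0.589  -0.2118  0.1226] J [ -5.  27.  -7.   0. -56.  -6.] F [ 0.   0.1 -1.1] w 0.104
 shift units [ 0.    0.   -0.01]  turn units [ 0.01  0.   -0.  ]
[[-0.26, 0.05, 0.19], [-0.29, 0.06, 0.14], [-0.31, 0.06, 0.08], [-0.32, 0.06, 0.03], [-0.32, 0.06, -0.03], [-0.31, 0.06, -0.09], [-0.29, 0.06, -0.14], [-0.26, 0.05, -0.19], [-0.22, 0.04, -0.24], [-0.17, 0.03, -0.27]]
```

```bash
python3 -m inch '[{"jaw":255,"x":-0.15,"y":0.03,"z":0.12,"ax":0,"ay":0,"az":0},{"jaw":255,"x":-0.25,"y":0.05,"z":0.17,"ax":0,"ay":0,"az":0},{"jaw":255,"x":-0.28,"y":0.06,"z":0.12,"ax":0,"ay":0,"az":0},{"jaw":255,"x":-0.3,"y":0.06,"z":0.08,"ax":0,"ay":0,"az":0},{"jaw":255,"x":-0.3,"y":0.06,"z":0.02,"ax":0,"ay":0,"az":0}]'
python3 -c "
from to import *
to(rodB(.8)+[0,0,-.012],BX[2])
p=np.array(sense()['tcp_pos']);print([ (t,(rodB(t)-p).round(3)) for t in (1.2,1,.9,.8)])"
```

```text
time_s: 48.75
tcp_pos: [0.5064, -0.1952, 0.1516]
ee_rot: [[-0.195, -0.981, 0.0], [-0.981, 0.195, 0.001], [-0.001, 0.0, -1.0]]
wrist_force: [3.6, -4.5, -17.7]
gripper_width: 0.099
t 48.75 tcp [ 0.5064 -0.1952  0.1516] J [ -4.  18. -17.  -0. -55.  -7.] F [  3.6  -4.5 -17.7] w 0.099
 shift units [-0.28  0.05 -0.13]  turn units [-0.01  0.    0.01]
[(1.2, array([ 0.025, -0.005,  0.008])), (1, array([ 0.004, -0.001,  0.008])), (0.9, array([-0.007,  0.001,  0.007])), (0.8, array([-0.017,  0.003,  0.004]))]
```

```bash
python3 -m inch '[{"jaw":255,"x":-0.3,"y":0.06,"z":-0.06,"ax":0,"ay":0,"az":0},{"jaw":255,"x":-0.3,"y":0.06,"z":-0.1,"ax":0,"ay":0,"az":0},{"jaw":255,"x":-0.28,"y":0.06,"z":-0.15,"ax":0,"ay":0,"az":0},{"jaw":255,"x":-0.22,"y":0.05,"z":-0.18,"ax":0,"ay":0,"az":0},{"jaw":255,"x":0,"y":0,"z":0,"ax":0,"ay":0,"az":0}]'
python3 -c "
from to import *
to(rodB(.1)+[0,0,-.010],BX[2])
p=np.array(sense()['tcp_pos']);print([ (t,(rodB(t)-p).round(3)) for t in (.5,.4,.3,.2,.1,0)])"
```

```text
time_s: 49.38
tcp_pos: [0.4446, -0.1829, 0.1235]
ee_rot: [[-0.193, -0.981, 0.033], [-0.981, 0.193, -0.005], [-0.002, -0.033, -0.999]]
wrist_force: [4.6, -1.9, -6.2]
gripper_width: 0.102
t 49.38 tcp [ 0.4446 -0.1829  0.1235] J [ -3.  13. -29.   0. -46.  -8.] F [ 4.6 -1.9 -6.2] w 0.102
 shift units [-0.23  0.03 -0.37]  turn units [0.03 0.19 0.01]
[(0.5, array([ 0.016, -0.004,  0.018])), (0.4, array([ 0.008, -0.002,  0.012])), (0.3, array([-0.   , -0.001,  0.005])), (0.2, array([-0.007,  0.001, -0.003])), (0.1, array([-0.014,  0.002, -0.012])), (0, array([-0.019,  0.003, -0.021]))]
```

```bash
python3 -m inch '[{"jaw":255,"x":-0.12,"y":0.02,"z":-0.16,"ax":0.03,"ay":0.19,"az":0},{"jaw":255,"x":-0.1,"y":0.02,"z":-0.16,"ax":0,"ay":0,"az":0},{"jaw":255,"x":-0.07,"y":0.01,"z":-0.12,"ax":0,"ay":0,"az":0},{"jaw":255,"x":0,"y":0,"z":0,"ax":0,"ay":0,"az":0}]'
python3 -c "
from to import *
to(rodB(0)+[0,0,-.010],BX[2])
crop('side',300,100,140,140,'s33',5)"
```

```text
time_s: 49.88
tcp_pos: [0.4268, -0.1792, 0.0986]
ee_rot: [[-0.192, -0.981, 0.006], [-0.981, 0.192, 0.001], [-0.002, -0.006, -1.0]]
wrist_force: [1.6, -0.0, -1.8]
gripper_width: 0.103
t 49.88 tcp [ 0.4268 -0.1792  0.0986] J [ -3.  14. -32.  -0. -44.  -8.] F [ 1.6 -0.  -1.8] w 0.103
 shift units [-0.02 -0.01 -0.11]  turn units [-0.    0.03 -0.  ]
```

View pics/s33.png

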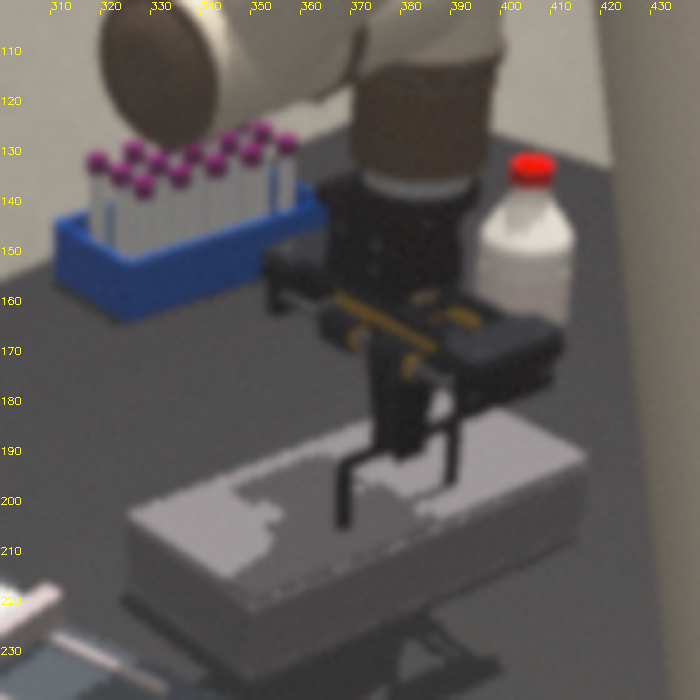

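The lid is essentially shut. I lower a last touch, release and back off upward.

```bash
python3 -m inch '[{"jaw":255,"x":-0.02,"y":0,"z":-0.06,"ax":0,"ay":0.03,"az":0},{"jaw":155,"x":0,"y":0,"z":0,"ax":0,"ay":0,"az":0},{"jaw":155,"x":0,"y":0,"z":0,"ax":0,"ay":0,"az":0},{"jaw":155,"x":0,"y":0,"z":0,"ax":0,"ay":0,"az":0},{"jaw":155,"x":0,"y":0,"z":0.3,"ax":0,"ay":0,"az":0},{"jaw":155,"x":0,"y":0,"z":0.7,"ax":0,"ay":0,"az":0},{"jaw":155,"x":0,"y":-0.3,"z":0.8,"ax":0,"ay":0,"az":0},{"jaw":155,"x":0,"y":-0.8,"z":0.3,"ax":0,"ay":0,"az":0},{"jaw":155,"x":-0.3,"y":-0.8,"z":0.1,"ax":0,"ay":0,"az":0},{"jaw":155,"x":-0.3,"y":-0.8,"z":0.1,"ax":0,"ay":0,"az":0},{"jaw":155,"x":0,"y":0,"z":0,"ax":0,"ay":0,"az":0}]'
python3 -c "
from to import *
to(rodB(0),BX[2])
P=[rodB(0)+Rz(np.radians(BX[2]))@[0,y,0] for y in(-.045,.045)]+[rodS(0)+Rz(np.radians(SH[2]))@[0,y,0] for y in(-.045,.045)]
a=capture('side');b=capture('top')
crop('side',0,100,640,300,'s34',1,a);crop('side',215,160,210,130,'s34b',3,a,proj('side',P));crop('top',60,90,520,280,'t34',1,b);crop('top',200,170,230,100,'t34b',3,b,proj('top',P))
import cv2
cv2.imwrite('pics/f_s.png',a[:,:,::-1]);cv2.imwrite('pics/f_t.png',b[:,:,::-1])"
```

```text
time_s: 51.3
tcp_pos: [0.3824, -0.3459, 0.236]
ee_rot: [[-0.19, -0.982, -0.015], [-0.982, 0.19, -0.0], [0.003, 0.014, -1.0]]
wrist_force: [0.9, 0.3, 0.2]
gripper_width: 0.392
t 51.3 tcp [ 0.3824 -0.3459  0.236 ] J [-24.  11. -13.   0. -66.  13.] F [0.9 0.3 0.2] w 0.392
 shift units [ 0.72  2.77 -2.23]  turn units [ 0.   -0.08 -0.01]
```

View pics/f_s.png

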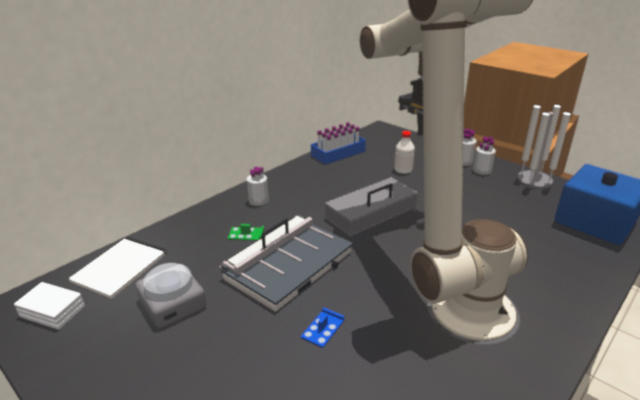

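View pics/s34b.png

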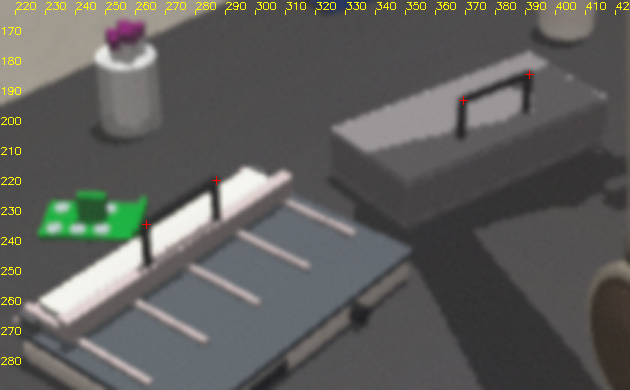

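View pics/f_t.png

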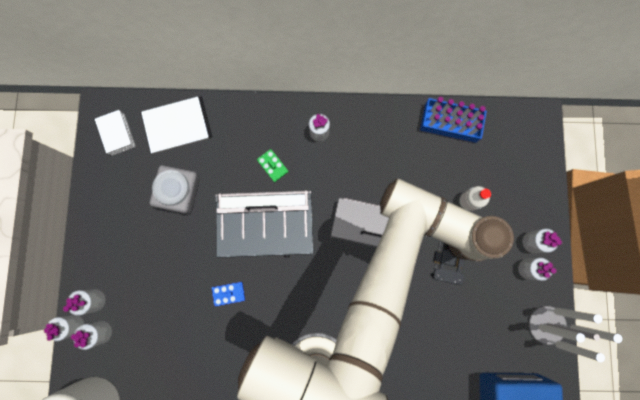

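View pics/t34b.png

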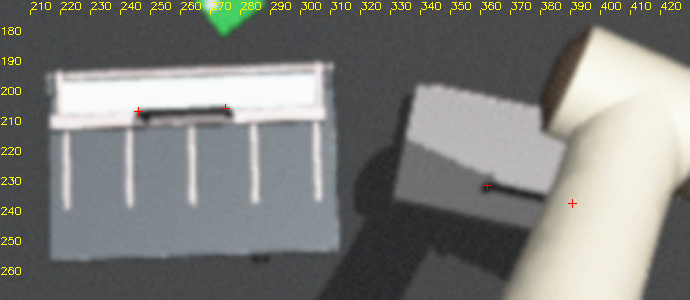

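The lid and bar are both shut, their rods on the predicted crosses. Everything else stands where it did, and the robot is clear. I hand in.

```bash
python3 -c "
from station import *
finish_job()"
```

```text
the job is handed in; nothing more can be done
```

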